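# Fetch the sanding drum from behind the row of containers

## Robot

A 6-joint arm with a two-finger parallel gripper is mounted at the origin on the work surface. World frame = base frame: x ahead of the robot, y to its left, z up, the work surface at z = 0. Lengths are in m, angles in rad, forces in N, time in s.
With the tool pointing down it reaches from about 0.35 to 0.975 m from the base axis. Payload 4.9 kg.
Tool frame: the origin (TCP) lies midway between the tips of the shut fingers; the grasp point (between the pads) lies 19 mm behind it; z points along the fingers, y is the direction in which the jaws open and shut (so a half turn about z gives the same grasp; the last joint's range is limited). The gripper opens to 85 mm and grips with 20 to 120 N. Pads are 22 mm wide; open, the fingers measure 114 mm over their backs; the gripper's body (76 mm by 85 mm) begins 54 mm behind the grasp point. The pads swing forward as they close: fully open they stand 13 mm farther back than shut.
Start: joints at [0.988, 0.053, 1.613, -0, 1.476, -0.119], TCP at [0.28, 0.559, 0.231] pointing down, gripper open.
Joint ranges: [-3.01, 3.01], [-1.01, 2.22], [0.06, 2.58], [-1.02, 4.17], [0.09, 2.62], [-3.14, 3.14]. Speed limits (rad/s): [2.57, 2.57, 3.14, 3.14, 3.14, 3.14].

## Interface

Orientations are given as a unit quaternion [w, x, y, z].
In Python, from plant import state, grab_frame, camera_params, job_done, boxes_of gives the robot as it stands.
- The arm moves only by the tool step_arm, never from a script. Its argument "steps" is a list of rows, each a list of 4 numbers: the shift along the tool's x, y, z in mm, then the turn about the tool's z in degrees. A call has 1 to 8 rows; each row shifts and turns the pose as measured when the row begins, along the tool's axes as they then stand; what a row does not reach is not made up. A row lasts 1/10 s, in which the tool goes at most 50 mm and 8.59 degrees, less where a joint would pass 70% of its speed; a pose out of reach is approached as far as the arm can. A call is refused whole if a number of a shift passes 50 or a number of a turn 8.59, either way. A call with a gripper value outside its range is refused whole. "claw" is the opening in per cent of the stroke, from 0 (shut) to 100 (fully open), set as the call begins (left out, the last holds). The fingers move at their own pace and stop on an object; the grip force is fixed at half the most. Time passes only in rows, so rows that do not move let the fingers close. It gives the time, the measured TCP pose, the force and the opening at its end, in the units of the state.
- state(): the state, without advancing time (a new reading comes with each control period).
- grab_frame(name): name is "side" or "top"; returns (picture, depth): 480x640x3 uint8, red, green, blue; 480x640 float32, m along the optical axis (not along the pixel's ray), 0 where there is no reading.
- camera_params(name): a dict with "mtx" (3x3 intrinsics, pixels), "k1" (the pictures are not rectified: a ray, as slopes to the right and down, at radius r is drawn at 1 + k1 r^2 times it, then the intrinsics apply), "extrinsics" (4x4, takes a point from camera to world coordinates). Camera axes: x right, y down, z forward; pixel columns grow to the right and rows downward; lengths in m; the calibration is good to about 2 mm. A picture is of the moment at which its call begins. camera_params takes no time and is no camera call.
- job_done(): hands the job in, once; it reports no verdict.
Trained networks look in the newest picture that a camera, given by its name, has taken for a name from the list of things; names that differ only in an ending like _2 or _b are one class to them, and where a whole thing is asked for, a point or a joint stands for the part that bears it (a point fixed in the world has none). Each returns a list of dicts, best first, with "p" (0 to 1); they miss things now and then, are a little off and sometimes report something else, mostly with a low value. They report only what shows in the picture. A call takes as long as a camera call. They do not tell look-alikes from the thing itself.
- boxes_of(camera, label): "box" ([left, top, width, height] in pixels, round what is visible of it).
The state is a dict: "time": time; "joint_pos": joint angles; "joint_vel": joint speeds; "joint_efforts": joint torques, N m; "tool_pos": TCP position; "tool_rot": TCP orientation; "contact_force": force on the tool from outside, world axes, zero at the start; "ft_torque": the same for the moment, N m; "gripper_width": opening from 0.0 (shut) to 1.0 (fully open).
Only numpy, scipy, OpenCV 4.12 (cv2) and the standard library are available. Lean on these libraries where they do the work, as an engineer would, in place of code of your own. Each camera call takes 0.05 s, during which the arm holds its last target. There are 200 camera calls.

## Task

The sanding drum lies at the back of the rack, behind a row of three containers. Stand all three containers upright in the empty side tray, then lay the drum gently in the middle groove of the ribbed bed, centred along the groove, so that it lies still. Only then put each container back upright, centred on its own coaster where it stood (tin on the round one, canister on the square one, bottle on the cross-shaped one).

Things in the scene. Friction and masses are not known exactly. Their poses are not given: they have to be found in the camera images.
- tin: round aluminium tin, upright, diameter 50 mm, 95 mm high, 175 to 350 g. Origin: centre of its underside, z up.
- canister: square grey plastic canister, upright, 48 x 48 mm and 90 mm high, with a round black cap (28 mm wide) on top to 100 mm, 175 to 350 g. Origin: centre of its underside, z up; x and y are normal to its flat sides; it starts square to the rack within 0.1 rad.
- bottle: round amber bottle, upright, diameter 48 mm and straight to 82 mm above its foot, then a shoulder and a black cap (26 mm wide) to 105 mm, 175 to 350 g. Origin: centre of its underside, z up.
- drum: sanding drum: a solid cylinder, 36 mm in diameter and 150 mm long, dark wood ends, brown sleeve, tips of a steel axle 8 mm out of each end; 210 to 420 g. Origin: the middle of its axis; x runs along the axis. It lies along the rack's y in the cradle; the containers stand 9 to 17 mm in front of its flank, too close for a finger. Its top is 48 mm above the table, lower than theirs.
- coaster_round: black rubber coaster 4 mm thick, fixed on the rack's board at the start place of the tin, which belongs to it. Round, 60 mm in diameter. Origin: centre of its underside, so its top is at z +4 mm; axes parallel to the rack's. It lies in one of the three places of the row (which one varies).
- coaster_square: black rubber coaster 4 mm thick, fixed on the rack's board at the start place of the canister, which belongs to it. Square, 58 x 58 mm. Origin: centre of its underside, so its top is at z +4 mm; axes parallel to the rack's. It lies in one of the three places of the row (which one varies).
- coaster_cross: black rubber coaster 4 mm thick, fixed on the rack's board at the start place of the bottle, which belongs to it. Cross-shaped, 62 mm over its arms, which are 30 mm wide. Origin: centre of its underside, so its top is at z +4 mm; axes parallel to the rack's. It lies in one of the three places of the row (which one varies).
- rack: fixed plywood board 150 mm (x) x 230 mm (y), 8 mm thick. Origin: centre of its underside; x points to its back. Row of coasters along y at x = -20 mm, 64 mm apart; the drum's cradle at x = +35 mm: two round ribs of 10 mm along y, 28 mm apart, tops 17 mm above the table; the drum's axis lies 30 mm above the table in it.
- bed: fixed ribbed rest left or right of the rack: plywood plate 170 mm (x) x 110 mm (y), 8 mm thick, four round dark ribs of 10 mm along x at y = -42, -14, 14 and 42 mm, tops 17 mm above the table. Origin: centre of its underside. The drum belongs in the middle groove (y = 0), along x, centred at x = 0; its axis is then 30 mm above the table.
- tray: empty side tray of light wood, fixed, 270 mm (x) x 120 mm (y) outside, walls 5 mm thick and 16 mm high, floor 5 mm thick. Origin: centre of its underside. The three containers fit side by side along its x.
Things that resemble listed ones, but are neither listed nor needed, are in the scene too. What is shaped like the tin but red is not meant. There is more than one size of the drum; the job needs the larger.

How it is judged:
On the way, in this order (a step that is already met when the one before it is completed fails the run):
1. all three containers stand upright in the side tray, the drum still in its cradle (x of tin in the frame of tray between -0.115 and 0.115 m and y of tin in the frame of tray between -0.045 and 0.045 m and z of each of tin, canister, bottle in the frame of tray below 0.01 m and angle between each of tin, canister, bottle's own z axis and vertical below 0.15 rad and x of canister in the frame of tray between -0.115 and 0.115 m and y of canister in the frame of tray between -0.045 and 0.045 m and x of bottle in the frame of tray between -0.115 and 0.115 m and y of bottle in the frame of tray between -0.045 and 0.045 m and distance of drum from where it was at the start of the episode below 0.02 m), for 0.2 s.
2. the drum lies released in the middle groove of the bed, the containers still in the tray (y of drum in the frame of bed between -0.008 and 0.008 m and x of drum in the frame of bed between -0.015 and 0.015 m and z of drum in the frame of bed between -0.034 and 0.034 m and angle between the x axis of drum and the x axis of bed, either way round below 0.1 rad and x of tin in the frame of tray between -0.115 and 0.115 m and y of tin in the frame of tray between -0.045 and 0.045 m and z of each of tin, canister, bottle in the frame of tray below 0.01 m and angle between each of tin, canister, bottle's own z axis and vertical below 0.15 rad and x of canister in the frame of tray between -0.115 and 0.115 m and y of canister in the frame of tray between -0.045 and 0.045 m and x of bottle in the frame of tray between -0.115 and 0.115 m and y of bottle in the frame of tray between -0.045 and 0.045 m and contact force between the fingers and drum below 0.1 N and linear speed of drum below 0.03 m/s and angular speed of drum below 0.3 rad/s), for 0.2 s.
At the end, for the whole second after the job is handed in: The drum lies in the bed's middle groove (across within 8 mm, lengthwise within 15 mm, along the groove within 0.1 rad), each container stands upright (0.1 rad) on its own coaster within 12 mm of its centre, all released and at rest (y of drum in the frame of bed between -0.008 and 0.008 m and x of drum in the frame of bed between -0.015 and 0.015 m and z of drum in the frame of bed between -0.034 and 0.034 m and angle between the x axis of drum and the x axis of bed, either way round below 0.1 rad and horizontal distance between tin and coaster_round below 0.012 m and z of tin in the frame of coaster_round between -0.008 and 0.008 m and angle between each of tin, canister, bottle's own z axis and vertical below 0.1 rad and horizontal distance between canister and coaster_square below 0.012 m and z of canister in the frame of coaster_square between -0.008 and 0.008 m and horizontal distance between bottle and coaster_cross below 0.012 m and z of bottle in the frame of coaster_cross between -0.008 and 0.008 m and linear speed of each of tin, canister, bottle, drum below 0.03 m/s and angular speed of each of tin, canister, bottle, drum below 0.3 rad/s and contact force between the fingers and tin below 0.1 N and contact force between the fingers and canister below 0.1 N and contact force between the fingers and bottle below 0.1 N and contact force between the fingers and drum below 0.1 N); the robot touches nothing.
It fails at once if the drum is dropped or rammed onto the bed (over 80 N) (contact force between drum and bed above 80 N).
It fails at once if the tin is tipped over (angle between tin's own z axis and vertical above 0.6 rad).
It fails at once if the canister is tipped over (angle between canister's own z axis and vertical above 0.6 rad).
It fails at once if the bottle is tipped over (angle between bottle's own z axis and vertical above 0.6 rad).
It also fails if it takes over 136 s, if anything falls off the work surface, if the arm or the gripper's body presses on something with over 40 N, if the wrist force passes 120 N, or if a joint passes its speed limit or range.

## Working session

There is one attempt and no reset: what is moved stays moved. The work goes in short steps, Python scripts to look and compute and a tool call to move; the robot and the scene stay as the last step left them, time stands still between calls to the robot, and variables do not carry over. Pictures are saved under pics/ and viewed, about 12 in all and at most 16, crops included, and the job is handed in when it is done.

Besides the shell and the picture viewer there is one more tool, called after ">>>" in YAML: its name, and indented under it one key for each argument. step_arm: Moves the arm, as the interface text tells. Its arguments: {"type":"object","properties":{"steps":{"type":"array"},"claw":{"type":"number"}},"required":["steps"]}

```bash
mkdir -p pics; ls; cat > h.py <<'E'
import numpy as np, cv2
from plant import *
def world(name,depth,us,vs):
    c=camera_params(name);K=np.array(c["mtx"]);T=np.array(c["extrinsics"]);k=c["k1"]
    us=np.asarray(us,float);vs=np.asarray(vs,float)
    p=cv2.undistortPoints(np.stack([us,vs],-1).reshape(-1,1,2),K,np.array([k,0,0,0.])).reshape(-1,2)
    z=depth[vs.astype(int),us.astype(int)]
    P=np.c_[p*z[:,None],z]
    return P@T[:3,:3].T+T[:3,3]
def cloud(name,depth):
    v,u=np.mgrid[0:480,0:640]
    return world(name,depth,u.ravel(),v.ravel()).reshape(480,640,3)
E
python3 - <<'E'
from h import *
s=state();print({k:np.round(v,3) for k,v in s.items()})
for n in("top","side"):
    im,d=grab_frame(n);cv2.imwrite(f"pics/{n}0.png",im[:,:,::-1]);np.save(f"{n}0.npy",d)
    print(n,np.round(camera_params(n)["extrinsics"],3).tolist(),np.array(camera_params(n)["mtx"]).tolist())
    P=cloud(n,d)
    for l in "tin canister bottle drum coaster_round coaster_square coaster_cross rack bed tray".split():
        for b in boxes_of(n,l)[:3]:
            x,y,w,h=b["box"];c=P[int(y+h/2),int(x+w/2)]
            print(n,l,round(b["p"],2),np.round(b["box"]).tolist(),np.round(c,3))
E
```

```text
pics
{'time': np.float64(0.0), 'joint_pos': array([ 0.988,  0.053,  1.614,  0.   ,  1.476, -0.119]), 'joint_vel': array([-0.001, -0.001, -0.   ,  0.002, -0.   , -0.001]), 'joint_efforts': array([-0.0000e+00, -3.9372e+01, -3.7016e+01, -0.0000e+00,  7.0000e-03,
       -0.0000e+00]), 'tool_pos': array([0.279, 0.558, 0.23 ]), 'tool_rot': array([-0.   ,  0.23 ,  0.973, -0.001]), 'contact_force': array([-0.355, -0.533,  0.014]), 'ft_torque': array([-0.027, -0.017, -0.044]), 'gripper_width': np.float64(0.999)}
top [[0.009, -0.988, 0.153, 0.404], [-1.0, -0.01, -0.008, 0.0], [0.01, -0.153, -0.988, 0.91], [0.0, 0.0, 0.0, 1.0]] [[532.5359061399548, 0.0, 323.9966074963511], [0.0, 532.5359061399548, 239.15429829211638], [0.0, 0.0, 1.0]]
top tin 0.88 [331.0, 182.0, 32.0, 41.0] [ 0.584 -0.042  0.107]
top tin 0.6 [346.0, 273.0, 30.0, 35.0] [ 0.452 -0.064  0.092]
top tin 0.56 [401.0, 176.0, 37.0, 42.0] [ 0.6   -0.156  0.095]
top canister 0.69 [249.0, 195.0, 34.0, 41.0] [0.564 0.084 0.11 ]
top bottle 0.76 [298.0, 189.0, 28.0, 40.0] [0.574 0.012 0.117]
top drum 0.8 [258.0, 169.0, 97.0, 28.0] [0.631 0.0
[... 1122 characters left out ...]
1.0, 19.0, 49.0] [ 0.575 -0.007  0.085]
side drum 0.7 [247.0, 239.0, 25.0, 40.0] [0.406 0.044 0.029]
side drum 0.53 [352.0, 223.0, 39.0, 42.0] [ 0.608 -0.066  0.097]
side coaster_round 0.54 [346.0, 273.0, 20.0, 11.0] [ 0.58  -0.066  0.013]
side coaster_square 0.6 [310.0, 229.0, 22.0, 20.0] [0.554 0.062 0.029]
side coaster_cross 0.54 [229.0, 175.0, 68.0, 36.0] [0.486 0.295 0.02 ]
side rack 0.97 [299.0, 228.0, 102.0, 72.0] [ 0.571 -0.055  0.049]
side bed 0.67 [349.0, 221.0, 40.0, 45.0] [ 0.602 -0.069  0.104]
side bed 0.64 [230.0, 177.0, 69.0, 35.0] [0.488 0.295 0.014]
side bed 0.52 [308.0, 233.0, 23.0, 14.0] [0.553 0.065 0.021]
side tray 0.84 [285.0, 354.0, 185.0, 112.0] [ 0.491 -0.339  0.005]
```

```bash
python3 - <<'E'
import cv2
a=cv2.imread("pics/top0.png")[140:380,60:580];cv2.imwrite("pics/top0c.png",cv2.resize(a,None,fx=1.5,fy=1.5,interpolation=cv2.INTER_CUBIC))
E
cat > fit.py <<'E'
from h import *
def rect(pts): 
    (c,s,a)=cv2.minAreaRect(np.float32(pts[:,:2]*1000)); return np.round(c,1),np.round(s,1),round(a,2)
E
python3 - <<'E'
from fit import *
P=cloud("top",np.load("top0.npy"));z=P[...,2]
def sel(zlo,zhi,x0,x1,y0,y1): 
    m=(z>zlo)&(z<zhi)&(P[...,0]>x0)&(P[...,0]<x1)&(P[...,1]>y0)&(P[...,1]<y1); return P[m]
for n,a in {"tintop":(.095,.115,.54,.62,-.09,-.01),"canbody":(.09,.106,.51,.60,.045,.13),"canCap":(.107,.117,.5,.62,.03,.13),"botcap":(.11,.125,.54,.61,-.02,.045),
 "tray":(.012,.022,.33,.64,-.42,-.25),"bedplate":(.004,.03,.37,.6,.22,.40),"bedribs":(.013,.025,.37,.6,.22,.40),"drum":(.04,.06,.59,.66,-.1,.14),"rackboard":(.005,.014,.45,.7,-.15,.19)}.items():
    p=sel(*a); print(n,len(p),rect(p) if len(p)>5 else "",np.round(np.median(p,0),4),np.round(np.percentile(p,[1,99],0),3).tolist())
E
```

```text
tintop 882 (array([593.9, -43.2]), array([49.7, 51.6]), 88.54) [ 0.5924 -0.0432  0.1069] [[0.569, -0.068, 0.098], [0.618, -0.02, 0.11]]
canbody 673 (array([574.8,  82.8]), array([48.8, 48.1]), 9.28) [0.5687 0.0801 0.101 ] [[0.549, 0.057, 0.092], [0.599, 0.108, 0.104]]
canCap 268 (array([574.9,  82.9]), array([27.5, 27. ]), 19.87) [0.5743 0.0827 0.1115] [[0.562, 0.069, 0.108], [0.588, 0.096, 0.114]]
botcap 225 (array([586. ,  16.2]), array([26.1, 22.9]), 0.66) [0.5859 0.0154 0.1164] [[0.573, 0.005, 0.111], [0.599, 0.028, 0.12]]
tray 1399 (array([ 490.7, -333.5]), array([122.5, 271. ]), 84.76) [ 0.4899 -0.3362  0.0152] [[0.354, -0.403, 0.012], [0.628, -0.264, 0.019]]
bedplate 6207 (array([488.6, 312.5]), array([174.2, 222.7]), 89.73) [0.4907 0.313  0.0088] [[0.404, 0.245, 0.004], [0.58, 0.382, 0.019]]
bedribs 1975 (array([493.3, 316.3]), array([100. , 165.3]), 70.87) [0.4918 0.3135 0.0157] [[0.406, 0.25, 0.013], [0.577, 0.377, 0.02]]
drum 1467 (array([625.7,  20.3]), array([ 57.6, 148.6]), 7.85) [0.6374 0.024  0.0458] [[0.617, -0.05, 0.04], [0.659, 0.094, 0.05]]
rackboard 5626 (array([590.9,   1.6]), array([198.5, 303. ]), 1.8) [0.5748 0.0218 0.0078] [[0.52, -0.097, 0.005], [0.686, 0.138, 0.013]]
```

View pics/top0c.png

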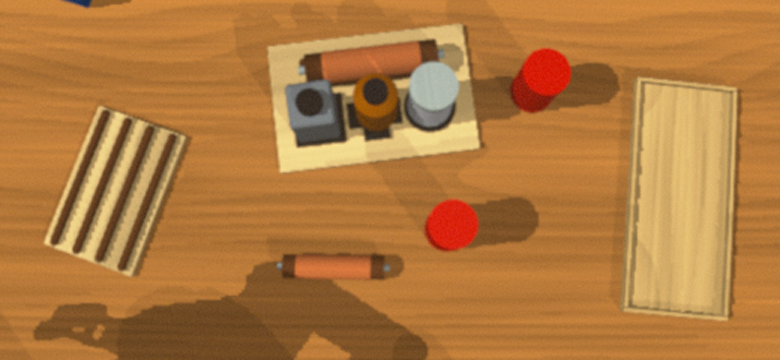

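The top view shows the rack yawed about 8°, with canister (250–283, 195), bottle (~312, 205) and tin (~347, 200) from left to right. The drum lies behind them, the bed is at the left, the tray at the right, and there are two red decoy tins and a smaller drum. Next I'll fit the yaws and write a move planner.

```bash
cat > plan.py <<'E'
# usage: python3 plan.py x y z yawdeg(of tool y, mod 180) [n]   (mm) -> rows from the present pose
import sys; from h import *
from scipy.spatial.transform import Rotation as R
def rows(tgt,yaw,n=None,start=None):
    s=state(); q=s["tool_rot"]; p=s["tool_pos"]*1000; r=R.from_quat([q[1],q[2],q[3],q[0]])
    y=r.apply([0,1,0]); cur=np.degrees(np.arctan2(y[1],y[0]))
    dy=(yaw-cur+90)%180-90
    d=np.array(tgt)-p
    n=n or int(max(np.ceil(np.abs(d).max()/42),np.ceil(abs(dy)/8.5),1))
    out=[];rr=r
    for i in range(n):
        out.append(np.r_[np.round(rr.inv().apply(d/n),1),round(-dy/n,2)].tolist())
        rr=rr*R.from_euler("z",-dy/n,degrees=True)
    print("tcp",np.round(p,1),"yaw",round(cur,1),"tilt",np.round(r.apply([0,0,1]),3),"grip",round(float(s["gripper_width"]),3),"t",round(float(s["time"]),1),"F",np.round(s["contact_force"],1))
    print(n,out)
if __name__=="__main__":
    a=[float(v) for v in sys.argv[1:]]
    rows(a[:3],a[3],int(a[4]) if len(a)>4 else None)
E
python3 - <<'E'
from fit import *
im=cv2.imread("pics/top0.png")
P=cloud("top",np.load("top0.npy"));z=P[...,2]
def comp(m,x,y):
    n,l=cv2.connectedComponents(m.astype(np.uint8));return l==l[y,x]
sub=(slice(205,335),slice(85,190))
m=np.zeros(z.shape,bool);m[205:335,85:190]=(z[205:335,85:190]>.0055)
m=cv2.morphologyEx(m.astype(np.uint8),cv2.MORPH_OPEN,np.ones((3,3)))
n,l,st,_=cv2.connectedComponentsWithStats(m);k=1+st[1:,4].argmax();print("bed",rect(P[l==k]))
# ribs by colour
g=im.max(2)
for nm,zz in(("ribs",(.0,.03)),):
    mm=(l==k)&(g<110)
    n2,l2,s2,_=cv2.connectedComponentsWithStats(mm.astype(np.uint8))
    for i in range(1,n2):
        if s2[i,4]>60:
            p=P[l2==i];print("rib",s2[i,4],rect(p),np.round(p[:,2].mean(),4))
# drum: points top
d=P[(z>.042)&(z<.053)&(P[...,0]>.615)&(P[...,0]<.66)&(P[...,1]>-.055)&(P[...,1]<.1)]
c=np.polyfit(d[:,1],d[:,0],1);print("drum slope deg",np.degrees(np.arctan(-c[0])),np.percentile(d[:,1],[0.5,99.5]), "x at .022",np.polyval(c,.022),np.percentile(d[:,2],95))
# rack
m=np.zeros(z.shape,np.uint8);m[150:262,230:385]=(z[150:262,230:385]>.0055)
m=cv2.morphologyEx(m,cv2.MORPH_OPEN,np.ones((3,3)));n,l,st,_=cv2.connectedComponentsWithStats(m);k=1+st[1:,4].argmax()
p=P[l==k];print("rack",rect(p[p[:,2]<.014]))
# canister yaw
E
python3 plan.py 594 -43 200 8
```

```text
bed (array([448.3, 186.5]), array([381.7, 170. ]), 70.86)
rib 399 (array([506.3, 351.9]), array([  8.5, 161.1]), 71.65) 0.0154
rib 406 (array([489.8, 172.7]), array([353.9, 154. ]), 86.98) 0.0173
rib 444 (array([417.1, 177.2]), array([319. , 156.8]), 59.45) 0.0171
rib 407 (array([479.4, 150.1]), array([152.1, 299.9]), 0.09) 0.0221
drum slope deg 7.52347113600351 [-0.05124934  0.09546138] x at .022 0.6378819908171471 0.04928273016148583
rack (array([603.6,  21.3]), array([150.6, 228.4]), 7.56)
tcp [279.6 559.  231.3] yaw 63.4 tilt [-0.  0. -1.] grip 0.999 t 1.1 F [-0.2 -0.7 -0.3]
15 [[-36.7, -26.5, 2.1, 3.69], [-38.3, -24.1, 2.1, 3.69], [-39.8, -21.6, 2.1, 3.69], [-41.1, -19.0, 2.1, 3.69], [-42.2, -16.3, 2.1, 3.69], [-43.2, -13.5, 2.1, 3.69], [-44.0, -10.7, 2.1, 3.69], [-44.6, -7.8, 2.1, 3.69], [-45.0, -5.0, 2.1, 3.69], [-45.2, -2.0, 2.1, 3.69], [-45.3, 0.9, 2.1, 3.69], [-45.1, 3.8, 2.1, 3.69], [-44.8, 6.7, 2.1, 3.69], [-44.3, 9.6, 2.1, 3.69], [-43.5, 12.4, 2.1, 3.69]]
```

>>> step_arm:
  steps:
    - [-36.7, -26.5, 2.1, 3.69]
    - [-38.3, -24.1, 2.1, 3.69]
    - [-39.8, -21.6, 2.1, 3.69]
    - [-41.1, -19, 2.1, 3.69]
    - [-42.2, -16.3, 2.1, 3.69]
    - [-43.2, -13.5, 2.1, 3.69]
    - [-44, -10.7, 2.1, 3.69]
    - [-44.6, -7.8, 2.1, 3.69]
  claw: 100

```text
time: 1.9
tool_pos: [0.4487, 0.2308, 0.2148]
tool_rot: [0.001, 0.474, 0.88, 0.002]
contact_force: [1.0, 0.4, 0.4]
gripper_width: 1.0
```

>>> step_arm:
  steps:
    - [-45, -5, 2.1, 3.69]
    - [-45.2, -2, 2.1, 3.69]
    - [-45.3, 0.9, 2.1, 3.69]
    - [-45.1, 3.8, 2.1, 3.69]
    - [-44.8, 6.7, 2.1, 3.69]
    - [-44.3, 9.6, 2.1, 3.69]
    - [-43.5, 12.4, 2.1, 3.69]

```text
time: 2.6
tool_pos: [0.5954, -0.0655, 0.2015]
tool_rot: [0.002, 0.667, 0.745, 0.005]
contact_force: [1.1, 0.3, 0.2]
gripper_width: 1.0
```

```bash
python3 plan.py 593.5 -43.5 170 8
```

```text
tcp [595.4 -65.5 201.5] yaw 6.4 tilt [ 0.01   0.005 -1.   ] grip 1.0 t 2.6 F [1.1 0.3 0.2]
1 [[22.0, 0.3, 31.6, -1.63]]
```

>>> step_arm:
  steps:
    - [11, 0, 15, -0.8]
    - [8, 0, 10, -0.8]
    - [3, 0, 5, 0]
    - [0, 0, 0, 0]

```text
time: 3.0
tool_pos: [0.594, -0.0471, 0.1695]
tool_rot: [0.003, 0.658, 0.753, 0.005]
contact_force: [-0.9, -0.3, 0.4]
gripper_width: 0.997
```

```bash
python3 plan.py 593.5 -43.5 62 8
```

```text
tcp [594.  -47.1 169.5] yaw 7.7 tilt [ 0.01   0.003 -1.   ] grip 0.997 t 3.0 F [-0.9 -0.3  0.4]
3 [[1.1, -0.4, 35.8, -0.11], [1.1, -0.4, 35.8, -0.11], [1.1, -0.4, 35.8, -0.11]]
```

>>> step_arm:
  steps:
    - [2, -0.5, 36, 0]
    - [1.5, -0.5, 36, 0]
    - [0, 0, 26, 0]
    - [0, 0, 8, 0]
    - [0, 0, 0, 0]

```text
time: 3.5
tool_pos: [0.5954, -0.038, 0.0652]
tool_rot: [0.006, 0.654, 0.756, 0.006]
contact_force: [0.0, -0.8, 0.9]
gripper_width: 1.003
```

>>> step_arm:
  steps:
    - [0, 0, 0, 0]
    - [0, 0, 0, 0]
    - [0, 0, 0, 0]
    - [0, 0, 0, 0]
    - [0, 0, 0, 0]
    - [0, 0, 0, 0]
  claw: 0

```text
time: 4.1
tool_pos: [0.5983, -0.0378, 0.071]
tool_rot: [0.01, 0.654, 0.756, 0.009]
contact_force: [0.4, -0.6, -2.0]
gripper_width: 0.58
```

```bash
python3 plan.py 593.5 -43.5 185 8
```

```text
tcp [598.3 -37.8  71. ] yaw 8.3 tilt [ 0.026  0.    -1.   ] grip 0.58 t 4.1 F [ 0.4 -0.6 -2. ]
3 [[-1.8, -0.9, -38.0, 0.1], [-1.8, -0.9, -38.0, 0.1], [-1.8, -0.9, -38.0, 0.1]]
```

>>> step_arm:
  steps:
    - [0, 0, -15, 0]
    - [0, 0, -30, 0]
    - [0, 0, -36, 0]
    - [0, 0, -30, 0]
    - [0, 0, -10, 0]

```text
time: 4.6
tool_pos: [0.5929, -0.0377, 0.1957]
tool_rot: [0.007, 0.654, 0.756, 0.007]
contact_force: [0.4, -1.0, -1.3]
gripper_width: 0.577
```

```bash
python3 plan.py 586 -347 185 -4
```

```text
tcp [592.9 -37.7 195.7] yaw 8.3 tilt [ 0.019  0.001 -1.   ] grip 0.577 t 4.6 F [ 0.4 -1.  -1.3]
8 [[-38.1, -6.4, 1.3, 1.53], [-38.3, -5.4, 1.3, 1.53], [-38.4, -4.4, 1.3, 1.53], [-38.5, -3.4, 1.3, 1.53], [-38.6, -2.3, 1.3, 1.53], [-38.7, -1.3, 1.3, 1.53], [-38.7, -0.3, 1.3, 1.53], [-38.7, 0.8, 1.3, 1.53]]
```

>>> step_arm:
  steps:
    - [-30, -6.4, 1.3, 1.5]
    - [-38, -5.4, 1.3, 1.5]
    - [-38, -4.4, 1.3, 1.5]
    - [-38, -3.4, 1.3, 1.5]
    - [-38, -2.3, 1.3, 1.5]
    - [-38, -1.3, 1.3, 1.5]
    - [-38, -0.3, 1.3, 1.5]
    - [-25, 0, 1.3, 1.5]

```text
time: 5.4
tool_pos: [0.585, -0.3282, 0.1863]
tool_rot: [0.007, 0.73, 0.683, 0.01]
contact_force: [0.3, 0.5, -2.0]
gripper_width: 0.579
```

```bash
python3 plan.py 585 -336 130 -4
```

```text
tcp [ 585.  -328.2  186.3] yaw -3.8 tilt [ 0.024  0.003 -1.   ] grip 0.579 t 5.4 F [ 0.3  0.5 -2. ]
2 [[-4.0, -0.4, 28.1, 0.1], [-4.0, -0.4, 28.1, 0.1]]
```

>>> step_arm:
  steps:
    - [-3, 0, 30, 0]
    - [-2, 0, 35, 0]
    - [0, 0, 25, 0]
    - [0, 0, 8, 0]
    - [0, 0, 0, 0]

```text
time: 5.9
tool_pos: [0.585, -0.3387, 0.0838]
tool_rot: [0.007, 0.733, 0.68, 0.009]
contact_force: [-1.1, 0.5, -1.8]
gripper_width: 0.578
```

```bash
cat > look.py <<'E'
import sys; from h import *
im,d=grab_frame("side");P=cloud("side",d);T=cloud("top",grab_frame("top")[1])
x,y=[float(v)/1000 for v in sys.argv[1:3]]
for n,Q in(("side",P),("top",T)):
    m=(abs(Q[...,0]-x)<.045)&(abs(Q[...,1]-y)<.045)&(Q[...,2]>-.01)&(Q[...,2]<.2)
    for lo in range(10,130,15):
        k=m&(Q[...,2]>lo/1000)&(Q[...,2]<lo/1000+.015)
        if k.sum()>15: print(n,lo,k.sum(),np.round(np.percentile(Q[k],[3,97],0)*1000).tolist())
if len(sys.argv)>3:
    u0,v0,u1,v1,f=[int(a) for a in sys.argv[4:9]];cv2.imwrite(f"pics/{sys.argv[3]}.png",cv2.resize(im[v0:v1,u0:u1,::-1],None,fx=f,fy=f,interpolation=cv2.INTER_CUBIC))
E
python3 look.py 585 -338 s1 340 200 560 440 3; python3 plan.py 585 -336 60 -4
```

```text
side 10 105 [[616.0, -382.0, 10.0], [623.0, -345.0, 18.0]]
side 25 130 [[557.0, -369.0, 31.0], [592.0, -332.0, 40.0]]
side 40 175 [[557.0, -369.0, 40.0], [588.0, -334.0, 55.0]]
side 55 189 [[558.0, -369.0, 55.0], [591.0, -335.0, 69.0]]
side 70 174 [[558.0, -369.0, 70.0], [590.0, -342.0, 84.0]]
side 85 210 [[548.0, -369.0, 86.0], [593.0, -335.0, 100.0]]
side 100 236 [[546.0, -370.0, 101.0], [619.0, -338.0, 114.0]]
side 115 766 [[550.0, -370.0, 116.0], [611.0, -333.0, 126.0]]
top 10 124 [[620.0, -358.0, 11.0], [628.0, -295.0, 18.0]]
top 25 75 [[556.0, -346.0, 30.0], [601.0, -320.0, 39.0]]
top 40 106 [[558.0, -340.0, 41.0], [597.0, -319.0, 54.0]]
top 55 97 [[561.0, -334.0, 56.0], [598.0, -319.0, 70.0]]
top 70 91 [[564.0, -330.0, 71.0], [599.0, -320.0, 85.0]]
top 85 113 [[566.0, -336.0, 85.0], [616.0, -320.0, 100.0]]
top 100 95 [[570.0, -335.0, 101.0], [622.0, -321.0, 114.0]]
top 115 223 [[575.0, -340.0, 117.0], [614.0, -320.0, 126.0]]
tcp [ 586.1 -339.2   86. ] yaw -4.2 tilt [ 0.025  0.001 -1.   ] grip 0.579 t 6.0 F [-0.  -0.6 -2.9]
1 [[3.0, -1.9, 25.9, -0.21]]
```

View pics/s1.png

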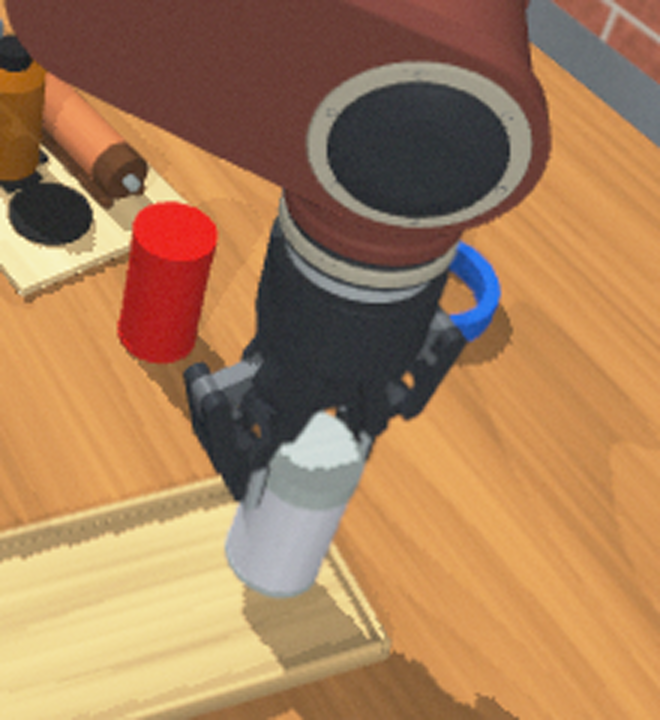

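>>> step_arm:
  steps:
    - [2, 0, 12, 0]
    - [0, 0, 6, 0]
    - [0, 0, 3, 0]
    - [0, 0, 2, 0]

```text
time: 6.4
tool_pos: [0.59, -0.3384, 0.0671]
tool_rot: [0.013, 0.732, 0.681, 0.01]
contact_force: [0.6, 0.4, -2.8]
gripper_width: 0.581
```

```bash
python3 plan.py 585 -336 60 -4
```

```text
tcp [ 590.  -338.4   67.1] yaw -4.1 tilt [ 0.032 -0.004 -0.999] grip 0.581 t 6.4 F [ 0.6  0.4 -2.8]
1 [[2.0, -5.4, 6.9, -0.15]]
```

>>> step_arm:
  steps:
    - [0, -2, 6, 0]
    - [0, 0, 3, 0]
    - [0, 0, 2, 0]

```text
time: 6.7
tool_pos: [0.5886, -0.3393, 0.061]
tool_rot: [0.013, 0.732, 0.681, 0.01]
contact_force: [-2.5, 3.0, 6.7]
gripper_width: 0.573
```

>>> step_arm:
  steps:
    - [0, -1, 1, 0]
    - [0, -1, 1, 0]
    - [0, -1, 1, 0]
    - [0, -1, 1, 0]
  claw: 100

```text
time: 7.1
tool_pos: [0.5858, -0.3403, 0.0587]
tool_rot: [0.015, 0.732, 0.681, 0.01]
contact_force: [-0.2, -0.8, 0.5]
gripper_width: 0.997
```

```bash
python3 plan.py 585 -336 185 8
```

```text
tcp [ 585.8 -340.3   58.7] yaw -4.1 tilt [ 0.036 -0.009 -0.999] grip 0.997 t 7.1 F [-0.2 -0.8  0.5]
4 [[0.9, 0.9, -31.6, -3.03], [0.8, 0.9, -31.6, -3.03], [0.8, 0.9, -31.6, -3.03], [0.7, 1.0, -31.6, -3.03]]
```

>>> step_arm:
  steps:
    - [0, 0, -25, 0]
    - [0, 0, -40, -1.5]
    - [0, 0, -40, -3]
    - [10, 0, -20, -3]
    - [40, 1, 0, -3]
    - [42, 1, 0, -1]
    - [42, 1, 0, 0]
    - [42, 0, 0, 0]

```text
time: 7.9
tool_pos: [0.5645, -0.1638, 0.1847]
tool_rot: [0.016, 0.66, 0.751, 0.009]
contact_force: [0.8, 0.4, 0.8]
gripper_width: 0.996
```

>>> step_arm:
  steps:
    - [42, -6, 0, 0]
    - [42, -6, 0, 0]
    - [42, -6, 0, 0]
    - [20, -3, 0, 0]
    - [5, 0, 0, 0]

```text
time: 8.4
tool_pos: [0.521, -0.0075, 0.1811]
tool_rot: [0.016, 0.659, 0.752, 0.01]
contact_force: [0.6, -0.3, 0.1]
gripper_width: 0.999
```

```bash
python3 plan.py 586 16 62 8
```

```text
tcp [521.   -7.5 181.1] yaw 7.6 tilt [ 0.037 -0.007 -0.999] grip 0.999 t 8.4 F [ 0.6 -0.3  0.1]
3 [[5.4, 21.1, 40.4, -0.13], [5.3, 21.1, 40.4, -0.13], [5.3, 21.1, 40.4, -0.13]]
```

>>> step_arm:
  steps:
    - [8, 28, 0, 0]
    - [8, 28, 0, 0]
    - [2, 5, 0, 0]

```text
time: 8.7
tool_pos: [0.5801, 0.0184, 0.1825]
tool_rot: [0.017, 0.659, 0.752, 0.009]
contact_force: [0.0, -1.0, 0.9]
gripper_width: 1.001
```

```bash
python3 plan.py 586 16 60 7.6
```

```text
tcp [580.1  18.4 182.5] yaw 7.6 tilt [ 0.038 -0.009 -0.999] grip 1.001 t 8.7 F [ 0.  -1.   0.9]
3 [[-0.5, 0.4, 40.9, 0.0], [-0.5, 0.4, 40.9, 0.0], [-0.5, 0.4, 40.9, 0.0]]
```

>>> step_arm:
  steps:
    - [0, 0, 38, 0]
    - [-1, 0, 42, 0]
    - [-1, 0, 32, 0]
    - [0, 0, 8, 0]
    - [0, 0, 2, 0]

```text
time: 9.2
tool_pos: [0.5884, 0.0106, 0.0598]
tool_rot: [0.02, 0.66, 0.751, 0.01]
contact_force: [-0.2, -0.2, 1.0]
gripper_width: 1.001
```

```bash
cat > wait.py <<'E'
import sys; from h import *
for _ in range(int(sys.argv[1])): grab_frame("side")
s=state();print(np.round(s["tool_pos"],4),round(float(s["gripper_width"]),3),s["time"])
E
python3 plan.py 586 16 60 7.6
```

```text
tcp [588.4  10.6  59.8] yaw 7.5 tilt [ 0.042 -0.011 -0.999] grip 1.001 t 9.2 F [-0.2 -0.2  1. ]
1 [[5.7, -1.6, -0.3, -0.13]]
```

>>> step_arm:
  steps:
    - [5, 0, 0, 0]
  claw: 0

```text
time: 9.3
tool_pos: [0.5878, 0.0147, 0.0602]
tool_rot: [0.02, 0.66, 0.751, 0.01]
contact_force: [0.4, 0.5, 0.9]
gripper_width: 0.854
```

```bash
python3 wait.py 5; python3 plan.py 491 -333 185 -4
```

```text
[0.5891 0.0155 0.0622] 0.551 9.55
tcp [589.1  15.5  62.2] yaw 7.5 tilt [ 0.046 -0.012 -0.999] grip 0.551 t 9.6 F [-1.1 -0.5  4.7]
9 [[-37.2, -15.2, -13.7, 1.28], [-37.5, -14.4, -13.7, 1.28], [-37.9, -13.6, -13.7, 1.28], [-38.2, -12.7, -13.7, 1.28], [-38.4, -11.9, -13.7, 1.28], [-38.7, -11.0, -13.7, 1.28], [-38.9, -10.1, -13.7, 1.28], [-39.1, -9.3, -13.7, 1.28], [-39.3, -8.4, -13.7, 1.28]]
```

>>> step_arm:
  steps:
    - [0, 0, -20, 0]
    - [0, 0, -38, 0]
    - [0, 0, -38, 0]
    - [-15, -5, -25, 0]
    - [-35, -12, 0, 1.5]
    - [-40, -13, 0, 1.5]
    - [-40, -12, 0, 1.5]
    - [-40, -12, 0, 1.5]

```text
time: 10.35
tool_pos: [0.5454, -0.1571, 0.1918]
tool_rot: [0.023, 0.695, 0.719, 0.013]
contact_force: [1.1, 0.7, -3.2]
gripper_width: 0.548
```

>>> step_arm:
  steps:
    - [-40, -11, 0, 1.5]
    - [-40, -10, 0, 1.5]
    - [-40, -9, 0, 1.5]
    - [-30, -6, 0, 1]
    - [-10, -1, 0, 0]

```text
time: 10.85
tool_pos: [0.5032, -0.3259, 0.1936]
tool_rot: [0.025, 0.731, 0.682, 0.014]
contact_force: [0.1, 0.0, -2.5]
gripper_width: 0.549
```

```bash
python3 plan.py 491 -333 80 -4
```

```text
tcp [ 503.2 -325.9  193.6] yaw -4.0 tilt [ 0.055 -0.016 -0.998] grip 0.549 t 10.8 F [ 0.1  0.  -2.5]
3 [[-2.2, -6.0, 37.6, 0.01], [-2.2, -6.0, 37.6, 0.01], [-2.2, -6.0, 37.6, 0.01]]
```

>>> step_arm:
  steps:
    - [-2, -8, 35, 0]
    - [-2, -8, 42, 0]
    - [0, -4, 35, 0]
    - [0, -3, 12, 0]
    - [0, -1, 5, 0]

```text
time: 11.35
tool_pos: [0.4885, -0.3322, 0.0645]
tool_rot: [0.029, 0.731, 0.682, 0.016]
contact_force: [0.8, 0.4, -1.4]
gripper_width: 0.545
```

```bash
python3 wait.py 1;python3 plan.py 491 -333 55 -4
```

```text
[ 0.4881 -0.3318  0.0639] 0.545 11.4
tcp [ 488.1 -331.8   63.9] yaw -3.9 tilt [ 0.061 -0.02  -0.998] grip 0.545 t 11.4 F [-0.5  0.5 -3.8]
1 [[-0.8, 2.4, 9.1, 0.06]]
```

>>> step_arm:
  steps:
    - [0, 0, 7, 0]
    - [0, 0, 4, 0]

```text
time: 11.6
tool_pos: [0.4911, -0.3331, 0.0561]
tool_rot: [0.031, 0.73, 0.682, 0.016]
contact_force: [1.0, -0.0, -3.0]
gripper_width: 0.549
```

```bash
python3 wait.py 1;python3 plan.py 491 -333 55 -4
```

```text
[ 0.4913 -0.3332  0.056 ] 0.546 11.65
tcp [ 491.3 -333.2   56. ] yaw -3.9 tilt [ 0.066 -0.024 -0.998] grip 0.546 t 11.7 F [ 0.1 -0.1 -2.6]
1 [[0.2, -0.4, 1.0, 0.13]]
```

>>> step_arm:
  steps:
    - [0, 0, 3, 0]
    - [0, 0, 2, 0]

```text
time: 11.85
tool_pos: [0.493, -0.3349, 0.0557]
tool_rot: [0.033, 0.73, 0.683, 0.015]
contact_force: [-1.9, 0.9, 0.8]
gripper_width: 0.552
```

```bash
python3 wait.py 1;python3 plan.py 491 -333 55 -4
```

```text
[ 0.4931 -0.335   0.0557] 0.546 11.9
tcp [ 493.1 -335.    55.7] yaw -3.8 tilt [ 0.068 -0.027 -0.997] grip 0.546 t 11.9 F [-2.6  0.9  5. ]
1 [[1.9, -2.3, 0.5, 0.2]]
```

Contact. Release, lift, and then test which motions change the tilt.

>>> step_arm:
  steps:
    - [0, 0, 0, 0]
  claw: 100

```text
time: 12.0
tool_pos: [0.494, -0.3357, 0.0568]
tool_rot: [0.034, 0.73, 0.682, 0.016]
contact_force: [-0.1, -1.0, 0.4]
gripper_width: 0.704
```

```bash
python3 wait.py 6;python3 plan.py 491 -333 255 -4
```

```text
[ 0.4932 -0.3351  0.0558] 0.994 12.3
tcp [ 493.2 -335.1   55.8] yaw -3.8 tilt [ 0.068 -0.027 -0.997] grip 0.994 t 12.3 F [ 1.2 -0.3 -0.3]
5 [[-0.5, 2.3, -39.8, 0.04], [-0.5, 2.3, -39.8, 0.04], [-0.5, 2.3, -39.8, 0.04], [-0.5, 2.3, -39.8, 0.04], [-0.5, 2.3, -39.8, 0.04]]
```

>>> step_arm:
  steps:
    - [0, 0, -30, 0]
    - [0, 0, -50, 0]
    - [0, 0, -50, 0]
    - [0, 0, -50, 0]
    - [0, 0, -50, 0]

```text
time: 12.8
tool_pos: [0.4733, -0.3251, 0.2789]
tool_rot: [0.022, 0.73, 0.683, 0.015]
contact_force: [0.7, -1.7, 0.2]
gripper_width: 1.0
```

```bash
python3 plan.py 491 -333 255 8; python3 wait.py 2;python3 plan.py 491 -333 255 8
```

```text
tcp [ 473.3 -325.1  278.9] yaw -3.9 tilt [ 0.051 -0.012 -0.999] grip 1.0 t 12.8 F [ 0.7 -1.7  0.2]
2 [[-3.2, 8.5, 12.4, -5.93], [-4.1, 8.1, 12.4, -5.93]]
[ 0.4764 -0.328   0.2877] 0.995 12.9
tcp [ 476.4 -328.   287.7] yaw -3.8 tilt [ 0.063 -0.023 -0.998] grip 0.995 t 12.9 F [-0.6 -0.5  0.7]
2 [[-1.7, 6.4, 16.8, -5.91], [-2.3, 6.1, 16.8, -5.91]]
```

```bash
python3 plan.py 574 70 288 9 10
```

```text
tcp [ 476.4 -328.   287.7] yaw -3.8 tilt [ 0.063 -0.023 -0.998] grip 0.995 t 12.9 F [-0.6 -0.5  0.7]
10 [[40.4, 7.1, -0.3, -1.28], [40.2, 8.0, -0.3, -1.28], [40.0, 8.9, -0.3, -1.28], [39.8, 9.8, -0.3, -1.28], [39.6, 10.6, -0.3, -1.28], [39.3, 11.5, -0.3, -1.28], [39.1, 12.4, -0.3, -1.28], [38.8, 13.3, -0.3, -1.28], [38.5, 14.1, -0.3, -1.28], [38.1, 15.0, -0.3, -1.28]]
```

>>> step_arm:
  steps:
    - [40, 7, 0, -1.3]
    - [40, 8, 0, -1.3]
    - [40, 9, 0, -1.3]
    - [40, 10, 0, -1.3]
    - [40, 11, 0, -1.3]
    - [39, 11, 0, -1.3]
    - [39, 12, 0, -1.3]
    - [39, 13, 0, -1.3]

```text
time: 13.7
tool_pos: [0.556, -0.004, 0.2836]
tool_rot: [0.035, 0.667, 0.745, 0.012]
contact_force: [0.2, 0.2, -0.1]
gripper_width: 1.004
```

>>> step_arm:
  steps:
    - [38, 14, 0, -1.3]
    - [25, 12, 0, -1.3]

```text
time: 13.9
tool_pos: [0.5742, 0.0661, 0.2815]
tool_rot: [0.034, 0.648, 0.761, 0.012]
contact_force: [-0.0, 1.0, -0.8]
gripper_width: 0.999
```

```bash
python3 wait.py 2; python3 plan.py 575 83 62 9
```

```text
[0.5744 0.0667 0.2812] 1.001 14.0
tcp [574.4  66.7 281.2] yaw 9.3 tilt [ 0.067 -0.026 -0.997] grip 1.001 t 14.0 F [ 0.3 -0.3  0.3]
6 [[4.0, -1.7, 36.4, 0.06], [4.0, -1.7, 36.4, 0.06], [4.0, -1.7, 36.4, 0.06], [4.0, -1.7, 36.4, 0.06], [4.0, -1.7, 36.4, 0.06], [4.0, -1.7, 36.4, 0.06]]
```

>>> step_arm:
  steps:
    - [8, -2, 48, 0]

```text
time: 14.1
tool_pos: [0.5789, 0.0731, 0.2409]
tool_rot: [0.04, 0.647, 0.761, 0.016]
contact_force: [1.8, -0.3, 0.3]
gripper_width: 1.0
```

```bash
python3 wait.py 2
```

```text
[0.5698 0.0731 0.225 ] 1.002 14.2
```

>>> step_arm:
  steps:
    - [8, -2, 48, 0]

```text
time: 14.3
tool_pos: [0.5736, 0.0776, 0.19]
tool_rot: [0.033, 0.647, 0.761, 0.01]
contact_force: [1.1, -0.6, 1.0]
gripper_width: 0.998
```

```bash
python3 wait.py 2
```

```text
[0.5653 0.0779 0.1774] 0.999 14.4
```

>>> step_arm:
  steps:
    - [5, -2, 48, 0]

```text
time: 14.5
tool_pos: [0.5704, 0.08, 0.142]
tool_rot: [0.029, 0.648, 0.761, 0.007]
contact_force: [2.1, 0.7, 1.2]
gripper_width: 0.998
```

```bash
python3 wait.py 2;  python3 plan.py 575 83 60 9
```

```text
[0.5613 0.0801 0.1297] 1.001 14.6
tcp [561.3  80.1 129.7] yaw 9.3 tilt [ 0.029 -0.027 -0.999] grip 1.001 t 14.6 F [-1.7  1.1 -0.9]
2 [[1.4, 6.2, 35.0, 0.13], [1.5, 6.2, 35.0, 0.13]]
```

>>> step_arm:
  steps:
    - [1.5, 11, 38, 0]

```text
time: 14.7
tool_pos: [0.5779, 0.0817, 0.0996]
tool_rot: [0.025, 0.648, 0.761, 0.003]
contact_force: [2.0, -0.2, 0.8]
gripper_width: 1.0
```

```bash
python3 wait.py 2;  python3 plan.py 575 83 60 9
```

```text
[0.5714 0.0815 0.0897] 1.002 14.8
tcp [571.4  81.5  89.7] yaw 9.2 tilt [ 0.022 -0.028 -0.999] grip 1.002 t 14.8 F [-1.1  1.  -1.2]
1 [[1.8, 3.3, 29.7, 0.22]]
```

>>> step_arm:
  steps:
    - [1.8, 7, 29, 0]

```text
time: 14.9
tool_pos: [0.5831, 0.0831, 0.0674]
tool_rot: [0.021, 0.648, 0.761, -0.0]
contact_force: [0.9, 0.4, 1.1]
gripper_width: 1.003
```

```bash
python3 wait.py 2;  python3 plan.py 575 83 60 9
```

```text
[0.578  0.0831 0.0606] 1.004 15.0
tcp [578.   83.1  60.6] yaw 9.2 tilt [ 0.019 -0.028 -0.999] grip 1.004 t 15.0 F [-0.4 -0.6  0. ]
1 [[0.4, -3.0, 0.5, 0.2]]
```

>>> step_arm:
  steps:
    - [0, -2, 0, 0]
  claw: 0

```text
time: 15.1
tool_pos: [0.5771, 0.0825, 0.0631]
tool_rot: [0.017, 0.648, 0.761, -0.004]
contact_force: [0.6, 0.6, 0.1]
gripper_width: 0.855
```

```bash
python3 wait.py 6;  python3 plan.py 396 -326 62 -4 11
```

```text
[0.5773 0.0827 0.0634] 0.554 15.4
tcp [577.3  82.7  63.4] yaw 9.2 tilt [ 0.022 -0.028 -0.999] grip 0.554 t 15.4 F [-1.6  0.4  7.2]
11 [[-34.0, -22.2, 0.8, 1.2], [-34.5, -21.5, 0.8, 1.2], [-34.9, -20.8, 0.8, 1.2], [-35.4, -20.0, 0.8, 1.2], [-35.8, -19.3, 0.8, 1.2], [-36.2, -18.5, 0.8, 1.2], [-36.5, -17.8, 0.8, 1.2], [-36.9, -17.0, 0.8, 1.2], [-37.3, -16.2, 0.8, 1.2], [-37.6, -15.4, 0.8, 1.2], [-37.9, -14.7, 0.8, 1.2]]
```

>>> step_arm:
  steps:
    - [0, 0, -20, 0]
    - [0, 0, -38, 0]
    - [0, 0, -38, 0]
    - [0, 0, -25, 0]

```text
time: 15.8
tool_pos: [0.5697, 0.086, 0.183]
tool_rot: [0.013, 0.648, 0.761, -0.008]
contact_force: [1.6, -0.3, -1.4]
gripper_width: 0.554
```

```bash
python3 wait.py 2;  python3 plan.py 396 -320 190 -4 11
```

```text
[0.572  0.0861 0.1855] 0.555 15.9
tcp [572.   86.1 185.5] yaw 9.2 tilt [ 0.016 -0.028 -0.999] grip 0.555 t 15.9 F [ 1.6 -0.8 -2.6]
11 [[-33.9, -21.7, 0.4, 1.2], [-34.3, -21.0, 0.4, 1.2], [-34.8, -20.3, 0.4, 1.2], [-35.2, -19.5, 0.4, 1.2], [-35.6, -18.8, 0.4, 1.2], [-36.0, -18.0, 0.4, 1.2], [-36.3, -17.3, 0.4, 1.2], [-36.7, -16.5, 0.4, 1.2], [-37.0, -15.7, 0.4, 1.2], [-37.4, -15.0, 0.4, 1.2], [-37.7, -14.2, 0.4, 1.2]]
```

>>> step_arm:
  steps:
    - [-30, -20, 0, 1.2]
    - [-34, -21, 0, 1.2]
    - [-35, -20, 0, 1.2]
    - [-35, -19, 0, 1.2]
    - [-35, -19, 0, 1.2]
    - [-36, -18, 0, 1.2]
    - [-36, -17, 0, 1.2]
    - [-36, -16, 0, 1.2]

```text
time: 16.7
tool_pos: [0.4358, -0.2062, 0.1758]
tool_rot: [0.008, 0.708, 0.706, -0.007]
contact_force: [1.1, -0.1, -2.4]
gripper_width: 0.553
```

>>> step_arm:
  steps:
    - [-37, -16, 0, 1.2]
    - [-36, -15, 0, 1.2]
    - [-25, -12, 0, 1]

```text
time: 17.0
tool_pos: [0.3848, -0.3056, 0.1709]
tool_rot: [0.004, 0.73, 0.683, -0.007]
contact_force: [0.4, 0.7, -2.3]
gripper_width: 0.556
```

```bash
python3 wait.py 2;  python3 plan.py 396 -326 58 -4
```

```text
[ 0.3843 -0.3061  0.1706] 0.554 17.1
tcp [ 384.3 -306.1  170.6] yaw -4.0 tilt [-0.007 -0.015 -1.   ] grip 0.554 t 17.1 F [ 1.  -0.2 -3.4]
3 [[-5.8, 4.6, 37.6, 0.01], [-5.8, 4.6, 37.6, 0.01], [-5.8, 4.6, 37.6, 0.01]]
```

>>> step_arm:
  steps:
    - [-7, 4, 38, 0]
    - [-7, 4, 38, 0]
    - [-5, 3, 22, 0]

```text
time: 17.4
tool_pos: [0.3947, -0.328, 0.0711]
tool_rot: [0.006, 0.731, 0.682, -0.007]
contact_force: [-0.2, 0.8, -2.1]
gripper_width: 0.559
```

```bash
python3 wait.py 2;  python3 plan.py 396 -326 57 -4
```

```text
[ 0.3932 -0.3263  0.0693] 0.554 17.5
tcp [ 393.2 -326.3   69.3] yaw -4.0 tilt [-0.006 -0.014 -1.   ] grip 0.554 t 17.5 F [-0.7  1.7 -4. ]
1 [[0.7, 2.8, 12.3, -0.02]]
```

>>> step_arm:
  steps:
    - [0, 2, 10, 0]

```text
time: 17.6
tool_pos: [0.3963, -0.327, 0.0604]
tool_rot: [0.004, 0.731, 0.682, -0.007]
contact_force: [0.3, -0.6, -2.8]
gripper_width: 0.558
```

```bash
python3 wait.py 2;  python3 plan.py 396 -326 57 -4
```

```text
[ 0.3946 -0.3251  0.0579] 0.558 17.7
tcp [ 394.6 -325.1   57.9] yaw -4.0 tilt [-0.008 -0.011 -1.   ] grip 0.558 t 17.7 F [ 0.1 -0.8 -2. ]
1 [[-0.8, 1.4, 0.9, 0.03]]
```

>>> step_arm:
  steps:
    - [0, 0, 4, 0]

```text
time: 17.8
tool_pos: [0.3955, -0.3258, 0.0568]
tool_rot: [0.002, 0.731, 0.682, -0.007]
contact_force: [-10.3, 8.0, 32.5]
gripper_width: 0.55
```

```bash
python3 wait.py 1;  python3 plan.py 396 -326 57 -4
```

```text
[ 0.3956 -0.326   0.0571] 0.555 17.85
tcp [ 395.6 -326.    57.1] yaw -3.9 tilt [-0.007 -0.013 -1.   ] grip 0.555 t 17.9 F [-2.8  1.   5.9]
1 [[0.0, 0.4, 0.1, 0.07]]
```

>>> step_arm:
  steps:
    - [0, 0, 0, 0]
  claw: 100

```text
time: 17.95
tool_pos: [0.3967, -0.3267, 0.0591]
tool_rot: [0.004, 0.731, 0.683, -0.007]
contact_force: [-0.4, 0.9, -0.6]
gripper_width: 0.709
```

```bash
python3 wait.py 6
```

```text
[ 0.3958 -0.3261  0.0574] 0.999 18.25
```

>>> step_arm:
  steps:
    - [0, 0, -25, 0]
    - [0, 0, -40, 0]
    - [0, 0, -40, 0]
    - [10, 0, -20, -1]
    - [40, 15, 0, -1]
    - [40, 16, 0, -1]
    - [40, 17, 0, -1]
    - [40, 18, 0, -1]

```text
time: 19.05
tool_pos: [0.4679, -0.1548, 0.185]
tool_rot: [0.003, 0.703, 0.711, -0.007]
contact_force: [0.2, -0.2, -0.1]
gripper_width: 1.003
```

```bash
python3 - <<'E'
from fit import *
im,d=grab_frame("top");cv2.imwrite("pics/t2.png",im[150:380,60:580,::-1].repeat(1,0));P=cloud("top",d);z=P[...,2]
np.save("t2.npy",d);cv2.imwrite("pics/t2f.png",im[:,:,::-1])
ok=d>0
def sel(zlo,zhi,x0,x1,y0,y1): 
    m=ok&(z>zlo)&(z<zhi)&(P[...,0]>x0)&(P[...,0]<x1)&(P[...,1]>y0)&(P[...,1]<y1); return P[m]
for n,a in {"traytops":(.085,.125,.33,.65,-.42,-.25)}.items():
    p=sel(*a)
    for c in (.396,.491,.586):
        q=p[abs(p[:,0]-c)<.045]; print(c,len(q),np.round(np.percentile(q,[2,50,98],0)*1000).tolist())
m=ok&(z>.005)&(z<.03)&(P[...,0]>.38)&(P[...,0]<.61)&(P[...,1]>.2)&(P[...,1]<.42)
n,l,st,_=cv2.connectedComponentsWithStats(cv2.morphologyEx(m.astype(np.uint8),cv2.MORPH_OPEN,np.ones((3,3))));k=1+st[1:,4].argmax();print("bed",rect(P[l==k]))
g=im.max(2);mm=((l==k)&(g<110)).astype(np.uint8);n2,l2,s2,_=cv2.connectedComponentsWithStats(mm)
for i in range(1,n2):
    if s2[i,4]>60: p=P[l2==i];print("rib",s2[i,4],rect(p),np.round(p.mean(0)*1000,1))
dd=sel(.04,.055,.6,.68,-.06,.11);print("drum",rect(dd[dd[:,2]>.044]),rect(dd))
m=ok&(z>.0055)&(z<.014)&(P[...,0]>.5)&(P[...,0]<.71)&(P[...,1]>-.12)&(P[...,1]<.16)
n,l,st,_=cv2.connectedComponentsWithStats(cv2.morphologyEx(m.astype(np.uint8),cv2.MORPH_OPEN,np.ones((3,3))));k=1+st[1:,4].argmax();print("rack",rect(P[l==k]))
dk=((im.max(2)<60)&ok&(P[...,0]>.54)&(P[...,0]<.625)&(P[...,1]>-.09)&(P[...,1]<.13)&(z<.02)).astype(np.uint8)
n2,l2,s2,_=cv2.connectedComponentsWithStats(dk)
for i in range(1,n2):
    if s2[i,4]>100: p=P[l2==i];print("coaster",s2[i,4],rect(p),np.round(p.mean(0)*1000,1))
E
python3 plan.py 636 22 190 7.6
```

```text
tcp [ 469.8 -149.3  184.8] yaw 0.9 tilt [-0.003 -0.009 -1.   ] grip 1.001 t 19.1 F [ 0.1  3.6 -0.4]
5 [[33.7, 33.8, -1.4, -1.33], [32.9, 34.6, -1.4, -1.33], [32.1, 35.3, -1.4, -1.33], [31.3, 36.1, -1.4, -1.33], [30.4, 36.8, -1.4, -1.33]]Traceback (most recent call last):
  File "<stdin>", line 10, in <module>
    return _quantile_unchecked(
        a, q, axis, out, overwrite_input, method, keepdims, weights)
    return _ureduce(a,
                    func=_quantile_ureduce_func,
    ...<5 lines>...
                    overwrite_input=overwrite_input,
                    method=method)
    r = func(a, **kwargs)
    result = _quantile(arr,
                       quantiles=q,
    ...<2 lines>...
                       out=out,
                       weights=wgt)
    slices_having_nans = np.isnan(arr[-1, ...])
                                  ~~~^^^^^^^^^
IndexError: index -1 is out of bounds for axis 0 with size 0
```

View pics/t2f.png

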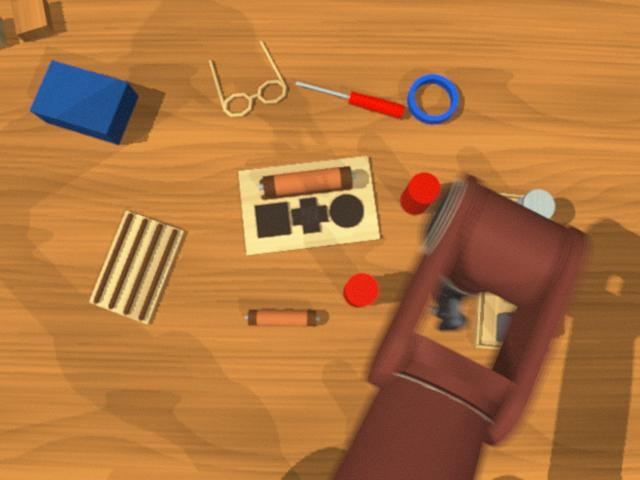

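The rack is clear: the coasters sit at (272,219) square, (310,215) cross and (347,210) round, with the drum at (307,181). The arm hides the tray, so I'll measure the rack and bed from this picture and check the tray after moving on.

```bash
cat > meas.py <<'E'
from fit import *
im=cv2.imread("pics/t2f.png");d=np.load("t2.npy");P=cloud("top",d);z=P[...,2];ok=d>0
def sel(zlo,zhi,x0,x1,y0,y1): 
    m=ok&(z>zlo)&(z<zhi)&(P[...,0]>x0)&(P[...,0]<x1)&(P[...,1]>y0)&(P[...,1]<y1); return P[m]
m=ok&(z>.005)&(z<.03)&(P[...,0]>.38)&(P[...,0]<.61)&(P[...,1]>.2)&(P[...,1]<.42)
n,l,st,_=cv2.connectedComponentsWithStats(cv2.morphologyEx(m.astype(np.uint8),cv2.MORPH_OPEN,np.ones((3,3))));k=1+st[1:,4].argmax();print("bed",rect(P[l==k]))
mm=((l==k)&(im.max(2)<110)).astype(np.uint8);n2,l2,s2,_=cv2.connectedComponentsWithStats(mm)
for i in range(1,n2):
    if s2[i,4]>60: p=P[l2==i];print("rib",s2[i,4],rect(p),np.round(p.mean(0)*1000,1))
dd=sel(.04,.055,.6,.68,-.06,.11);print("drum",rect(dd[dd[:,2]>.045]),rect(dd))
m=ok&(z>.0055)&(z<.014)&(P[...,0]>.5)&(P[...,0]<.71)&(P[...,1]>-.12)&(P[...,1]<.16)
n,l,st,_=cv2.connectedComponentsWithStats(cv2.morphologyEx(m.astype(np.uint8),cv2.MORPH_OPEN,np.ones((3,3))));k=1+st[1:,4].argmax();print("rack",rect(P[l==k]))
dk=((im.max(2)<60)&ok&(P[...,0]>.54)&(P[...,0]<.625)&(P[...,1]>-.09)&(P[...,1]<.13)&(z<.02)).astype(np.uint8)
n2,l2,s2,_=cv2.connectedComponentsWithStats(dk)
for i in range(1,n2):
    if s2[i,4]>100: p=P[l2==i];print("coaster",s2[i,4],rect(p),np.round(p.mean(0)*1000,1))
E
python3 meas.py
```

```text
bed (array([492.6, 314.4]), array([111.5, 170.5]), 70.84)
rib 238 (array([506.9, 351.6]), array([  5.8, 158.8]), 70.95) [504.8 351.5  14.8]
rib 224 (array([497.5, 324.6]), array([  6.3, 158.9]), 70.88) [497.7 324.3  14.9]
rib 238 (array([487.9, 297.8]), array([  5.4, 159.6]), 71.85) [488.3 297.8  14.7]
rib 218 (array([479.4, 271.7]), array([  5.4, 158.6]), 71.66) [478.9 271.6  15.3]
drum (array([638.1,  22.3]), array([ 25. , 148.4]), 8.06) (array([638.1,  22.3]), array([ 32.9, 148.5]), 7.44)
rack (array([603.7,  21.2]), array([150.8, 228.3]), 7.73)
```

>>> step_arm:
  steps:
    - [33, 33, 0, -1.3]
    - [33, 34, 0, -1.3]
    - [32, 35, 0, -1.3]
    - [31, 36, 0, -1.3]
    - [22, 25, 0, -1.3]

```text
time: 19.6
tool_pos: [0.6248, 0.0143, 0.1822]
tool_rot: [0.003, 0.659, 0.753, -0.005]
contact_force: [-0.2, -1.9, -0.4]
gripper_width: 0.998
```

```bash
python3 wait.py 1; python3 plan.py 637 23 25 7.6; python3 - <<'E'
from fit import *
for cam in("top","side"):
    im,d=grab_frame(cam);P=cloud(cam,d);z=P[...,2];cv2.imwrite(f"pics/{cam}3.png",im[:,:,::-1])
    m=(d>0)&(z>.085)&(z<.125)&(P[...,0]>.33)&(P[...,0]<.65)&(P[...,1]>-.42)&(P[...,1]<-.25);p=P[m]
    for c in (.396,.491,.586):
        q=p[abs(p[:,0]-c)<.045]
        if len(q)>10: print(cam,c,len(q),np.round(np.percentile(q,[2,50,98],0)*1000).tolist())
E
```

```text
[0.6268 0.0173 0.182 ] 1.005 19.65
tcp [626.8  17.3 182. ] yaw 7.8 tilt [-0.    -0.008 -1.   ] grip 1.005 t 19.6 F [-2.2  0.7  0.9]
4 [[1.4, 2.8, 39.2, 0.05], [1.4, 2.8, 39.2, 0.05], [1.4, 2.8, 39.2, 0.05], [1.4, 2.8, 39.2, 0.05]]
top 0.396 971 [[372.0, -345.0, 88.0], [395.0, -319.0, 95.0], [417.0, -299.0, 106.0]]
top 0.491 690 [[472.0, -353.0, 86.0], [492.0, -329.0, 94.0], [514.0, -312.0, 112.0]]
top 0.586 906 [[563.0, -369.0, 88.0], [586.0, -344.0, 100.0], [611.0, -321.0, 103.0]]
side 0.396 1100 [[370.0, -348.0, 87.0], [391.0, -331.0, 96.0], [416.0, -303.0, 107.0]]
side 0.491 764 [[471.0, -357.0, 86.0], [488.0, -342.0, 94.0], [513.0, -317.0, 112.0]]
side 0.586 922 [[562.0, -371.0, 88.0], [584.0, -350.0, 101.0], [610.0, -324.0, 103.0]]
```

>>> step_arm:
  steps:
    - [2, 5, 38, 0]
    - [2, 5, 42, 0]
    - [1, 2, 40, 0]

```text
time: 20.05
tool_pos: [0.6406, 0.0154, 0.0682]
tool_rot: [0.01, 0.659, 0.752, -0.001]
contact_force: [0.5, -0.3, -0.0]
gripper_width: 0.999
```

```bash
python3 wait.py 2; python3 plan.py 638 22.5 19 7.6
```

```text
[0.6345 0.0158 0.0613] 0.998 20.15
tcp [634.5  15.8  61.3] yaw 7.5 tilt [-0.002 -0.013 -1.   ] grip 0.998 t 20.1 F [-0.3  0.6 -1.3]
2 [[3.4, 2.2, 21.1, -0.05], [3.4, 2.2, 21.1, -0.05]]
```

>>> step_arm:
  steps:
    - [4, 5, 30, 0]

```text
time: 20.25
tool_pos: [0.6426, 0.0184, 0.0366]
tool_rot: [0.007, 0.66, 0.751, -0.003]
contact_force: [2.2, -0.2, 1.5]
gripper_width: 1.0
```

```bash
python3 wait.py 2; python3 plan.py 638 22.5 19 7.6
```

```text
[0.6358 0.0195 0.0283] 1.002 20.35
tcp [635.8  19.5  28.3] yaw 7.4 tilt [-0.01  -0.012 -1.   ] grip 1.002 t 20.4 F [-1.3  0.4  0.4]
1 [[2.8, 2.7, 9.3, -0.15]]
```

>>> step_arm:
  steps:
    - [3, 4, 10, 0]

```text
time: 20.45
tool_pos: [0.6409, 0.0219, 0.0213]
tool_rot: [0.002, 0.66, 0.751, -0.007]
contact_force: [0.1, -0.2, 0.6]
gripper_width: 1.0
```

```bash
python3 wait.py 2; python3 plan.py 638 22.5 19 7.6
```

```text
[0.6394 0.0227 0.0188] 0.999 20.55
tcp [639.4  22.7  18.8] yaw 7.4 tilt [-0.01  -0.012 -1.   ] grip 0.999 t 20.6 F [-0.7 -0.7 -0. ]
1 [[-0.0, -1.4, -0.2, -0.17]]
```

Centred on the drum; now grip.

>>> step_arm:
  steps:
    - [0, -1, 0, 0]
  claw: 0

```text
time: 20.65
tool_pos: [0.6392, 0.0224, 0.0204]
tool_rot: [0.001, 0.66, 0.751, -0.007]
contact_force: [0.8, -0.4, 0.3]
gripper_width: 0.856
```

```bash
python3 wait.py 9; python3 plan.py 638 22.5 19 7.6
```

```text
[0.639  0.0225 0.0202] 0.4 21.1
tcp [639.   22.5  20.2] yaw 7.4 tilt [-0.008 -0.013 -1.   ] grip 0.4 t 21.1 F [-1.3 -0.7  5.1]
1 [[0.2, -1.0, 1.2, -0.16]]
```

>>> step_arm:
  steps:
    - [0, 0, -15, 0]
    - [0, 0, -35, 0]
    - [0, 0, -40, 0]
    - [0, 0, -25, 0]

```text
time: 21.5
tool_pos: [0.6333, 0.0245, 0.1301]
tool_rot: [-0.007, 0.66, 0.751, -0.013]
contact_force: [-0.1, -0.1, -3.6]
gripper_width: 0.401
```

```bash
python3 wait.py 2; python3 plan.py 492.5 313 130 71 10
```

```text
[0.6357 0.0244 0.1326] 0.398 21.6
tcp [635.7  24.4 132.6] yaw 7.4 tilt [-0.02  -0.011 -1.   ] grip 0.398 t 21.6 F [ 0.8 -0.4 -3.3]
10 [[30.5, -10.5, 0.2, -6.36], [31.4, -7.0, 0.2, -6.36], [32.0, -3.5, 0.2, -6.36], [32.2, 0.1, 0.2, -6.36], [32.0, 3.6, 0.2, -6.36], [31.4, 7.2, 0.2, -6.36], [30.4, 10.6, 0.2, -6.36], [29.1, 13.9, 0.2, -6.36], [27.3, 17.0, 0.2, -6.36], [25.3, 20.0, 0.2, -6.36]]
```

>>> step_arm:
  steps:
    - [28, -10, 0, -6.3]
    - [31, -7, 0, -6.3]
    - [32, -3.5, 0, -6.3]
    - [32, 0, 0, -6.3]
    - [32, 3.6, 0, -6.3]
    - [31, 7, 0, -6.3]
    - [30, 10.5, 0, -6.3]
    - [29, 14, 0, -6.3]

```text
time: 22.4
tool_pos: [0.5082, 0.2525, 0.1153]
tool_rot: [-0.018, 0.264, 0.964, -0.013]
contact_force: [0.9, -0.5, -3.5]
gripper_width: 0.399
```

>>> step_arm:
  steps:
    - [26, 16, 0, -6.3]
    - [15, 12, 0, -4]

```text
time: 22.6
tool_pos: [0.4801, 0.2982, 0.1102]
tool_rot: [-0.023, 0.171, 0.985, -0.013]
contact_force: [0.4, -0.0, -3.6]
gripper_width: 0.398
```

```bash
python3 wait.py 2; python3 plan.py 492.5 313 70 71
```

```text
[0.4796 0.2983 0.1099] 0.396 22.7
tcp [479.6 298.3 109.9] yaw 70.3 tilt [-0.05  -0.019 -0.999] grip 0.396 t 22.7 F [-0.4  0.1 -3.4]
1 [[-8.7, 19.5, 38.9, -0.75]]
```

>>> step_arm:
  steps:
    - [-3, 6, 6, -0.4]
    - [-3, 6, 8, -0.4]
    - [-2, 4, 8, 0]
    - [0, 2, 4, 0]

```text
time: 23.1
tool_pos: [0.4922, 0.3105, 0.0771]
tool_rot: [-0.025, 0.166, 0.986, -0.015]
contact_force: [-0.1, -0.6, -3.9]
gripper_width: 0.398
```

```bash
python3 wait.py 2; python3 plan.py 492.5 313 21 71; cat > drum.py <<'E'
from fit import *
for cam in("top","side"):
    im,d=grab_frame(cam);P=cloud(cam,d);z=P[...,2];h=cv2.cvtColor(im,cv2.COLOR_RGB2HSV)
    cv2.imwrite(f"pics/{cam}_d.png",im[:,:,::-1])
    m=(d>0)&(z>.022)&(z<.13)&(P[...,0]>.39)&(P[...,0]<.6)&(P[...,1]>.2)&(P[...,1]<.42)&(h[...,1]>110)&(h[...,2]>60)
    m=cv2.morphologyEx(m.astype(np.uint8),cv2.MORPH_OPEN,np.ones((2,2)))>0
    p=P[m]
    if len(p)<30: print(cam,len(p));continue
    c=p.mean(0);w=np.linalg.svd(p-c,full_matrices=False)[2][0];w*=np.sign(w[0]);t=(p-c)@w
    print(cam,len(p),rect(p),"ends",np.round(np.percentile(t,[1,99])*1000),"c",np.round(c*1000,1),"yaw",np.degrees(np.arctan2(w[1],w[0])).round(1),"pitch",round(w[2],3))
E
python3 drum.py
```

```text
[0.4917 0.3105 0.0773] 0.396 23.2
tcp [491.7 310.5  77.3] yaw 70.9 tilt [-0.055 -0.022 -0.998] grip 0.396 t 23.2 F [-0.3 -0.1 -3.7]
2 [[-1.2, 2.4, 28.1, -0.04], [-1.2, 2.4, 28.1, -0.04]]
top 1387 (array([487.8, 170.7]), array([348.6, 153.1]), 87.45) ends [-113.   53.] c [505.1 298.9  93.5] yaw -25.6 pitch 0.475
side 704 (array([364.7, -67.8]), array([1149.7,  159.9]), 71.96) ends [-19. 158.] c [492.1 303.1  91.4] yaw 75.5 pitch -0.527
```

```bash
python3 - <<'E'
import cv2,numpy as np
a=cv2.imread("pics/top_d.png")[190:350,70:230];b=cv2.imread("pics/side_d.png")[110:270,190:350]
cv2.imwrite("pics/d1.png",np.hstack([cv2.resize(x,(400,400),interpolation=cv2.INTER_CUBIC) for x in(a,b)]))
E
```

```text
(no output)
```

View pics/d1.png

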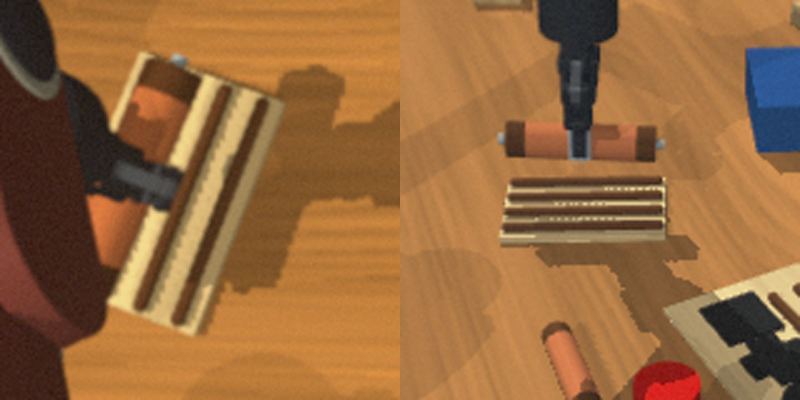

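The drum is held in line with the bed, with its +x end about 6 mm low because of tool tilt. Idle rows drift the tilt the other way, so I'll use them to correct it.

>>> step_arm:
  steps:
    - [0, 0, 1, 0]
    - [0, 0, 1, 0]
    - [0, 0, 1, 0]
    - [0, 0, 1, 0]
    - [0, 0, 1, 0]
    - [0, 0, 1, 0]
    - [0, 0, 1, 0]
    - [0, 0, 1, 0]

```text
time: 24.1
tool_pos: [0.4932, 0.311, 0.0728]
tool_rot: [-0.022, 0.166, 0.986, -0.013]
contact_force: [-1.0, -0.3, -3.9]
gripper_width: 0.4
```

```bash
python3 plan.py 492.5 313 21 71
```

```text
tcp [493.2 311.   72.8] yaw 70.9 tilt [-0.048 -0.019 -0.999] grip 0.4 t 24.1 F [-1.  -0.3 -3.9]
2 [[-0.3, 1.7, 25.9, -0.05], [-0.4, 1.7, 25.9, -0.05]]
```

>>> step_arm:
  steps:
    - [0, 0, -40, 0]

```text
time: 24.2
tool_pos: [0.4902, 0.3094, 0.1059]
tool_rot: [-0.028, 0.166, 0.986, -0.018]
contact_force: [-0.6, 0.9, -4.0]
gripper_width: 0.396
```

```bash
python3 wait.py 3; python3 plan.py 492.5 313 21 71
```

```text
[0.4976 0.3129 0.1159] 0.396 24.35
tcp [497.6 312.9 115.9] yaw 70.9 tilt [-0.042 -0.016 -0.999] grip 0.396 t 24.4 F [ 0.7 -0.5 -3.8]
3 [[0.5, 0.4, 31.7, -0.04], [0.5, 0.4, 31.7, -0.04], [0.5, 0.4, 31.7, -0.04]]
```

>>> step_arm:
  steps:
    - [0, 0, 30, 0]
    - [0, 0, 0, 0]
    - [0, 0, 0, 0]

```text
time: 24.65
tool_pos: [0.4958, 0.3122, 0.084]
tool_rot: [-0.019, 0.166, 0.986, -0.012]
contact_force: [0.3, 0.6, -3.0]
gripper_width: 0.403
```

```bash
python3 wait.py 1; python3 plan.py 492.5 313 21 71
```

```text
[0.4949 0.3117 0.0831] 0.393 24.7
tcp [494.9 311.7  83.1] yaw 70.9 tilt [-0.044 -0.017 -0.999] grip 0.393 t 24.7 F [-1.2 -0.5 -4.6]
2 [[0.2, 1.2, 31.1, -0.05], [0.2, 1.2, 31.1, -0.05]]
```

>>> step_arm:
  steps:
    - [0, 0, -50, 0]

```text
time: 24.8
tool_pos: [0.4912, 0.3098, 0.1246]
tool_rot: [-0.028, 0.166, 0.986, -0.017]
contact_force: [0.0, 0.1, -6.1]
gripper_width: 0.397
```

```bash
python3 wait.py 3
```

```text
[0.5    0.3139 0.1379] 0.399 24.95
```

>>> step_arm:
  steps:
    - [0, 0, -50, 0]

```text
time: 25.05
tool_pos: [0.4959, 0.3119, 0.1744]
tool_rot: [-0.024, 0.166, 0.986, -0.015]
contact_force: [-1.3, 0.1, -6.7]
gripper_width: 0.4
```

```bash
python3 wait.py 3
```

```text
[0.5033 0.3153 0.1865] 0.397 25.2
```

>>> step_arm:
  steps:
    - [0, 0, -50, 0]

```text
time: 25.3
tool_pos: [0.4989, 0.3131, 0.222]
tool_rot: [-0.022, 0.166, 0.986, -0.014]
contact_force: [-0.3, 0.7, -5.8]
gripper_width: 0.4
```

```bash
python3 wait.py 3; python3 plan.py 492.5 313 80 71
```

```text
[0.5059 0.3164 0.2351] 0.401 25.45
tcp [505.9 316.4 235.1] yaw 70.9 tilt [-0.025 -0.009 -1.   ] grip 0.401 t 25.4 F [-0.5 -0.3 -4.5]
4 [[2.1, -1.3, 38.9, -0.03], [2.1, -1.3, 38.9, -0.03], [2.1, -1.3, 38.9, -0.03], [2.1, -1.3, 38.9, -0.03]]
```

>>> step_arm:
  steps:
    - [0, 0, 18, 0]
    - [0, 0, 20, 0]
    - [0, 0, 20, 0]
    - [0, 0, 20, 0]
    - [0, 0, 20, 0]
    - [0, 0, 20, 0]
    - [0, 0, 12, 0]
    - [0, 0, 3, 0]

```text
time: 26.25
tool_pos: [0.4911, 0.3099, 0.0774]
tool_rot: [-0.023, 0.166, 0.986, -0.014]
contact_force: [0.5, -0.6, -4.9]
gripper_width: 0.399
```

```bash
python3 wait.py 1; python3 plan.py 492.5 313 21 71
```

```text
[0.4909 0.3098 0.0772] 0.402 26.3
tcp [490.9 309.8  77.2] yaw 70.9 tilt [-0.051 -0.02  -0.998] grip 0.402 t 26.3 F [-0.9 -0.8 -5.4]
2 [[-1.4, 2.8, 28.0, -0.05], [-1.4, 2.8, 28.0, -0.05]]
```

>>> step_arm:
  steps:
    - [-1.5, 3, 16, 0]
    - [-1, 3, 16, 0]
    - [-0.5, 1, 8, 0]
    - [0, 0.5, 3, 0]

```text
time: 26.7
tool_pos: [0.4962, 0.3164, 0.0326]
tool_rot: [-0.021, 0.166, 0.986, -0.013]
contact_force: [-0.5, 0.9, -4.2]
gripper_width: 0.395
```

```bash
python3 wait.py 2; python3 plan.py 492.5 313 21 71
```

```text
[0.4962 0.3164 0.0331] 0.392 26.8
tcp [496.2 316.4  33.1] yaw 70.9 tilt [-0.047 -0.018 -0.999] grip 0.392 t 26.8 F [ 0.7  1.3 -4.9]
1 [[1.9, -4.0, 12.3, -0.11]]
```

>>> step_arm:
  steps:
    - [1.5, -3, 4, 0]
    - [0, -0.5, 2, 0]

```text
time: 27.0
tool_pos: [0.4944, 0.3139, 0.0285]
tool_rot: [-0.02, 0.166, 0.986, -0.012]
contact_force: [-1.1, -0.2, -3.2]
gripper_width: 0.394
```

```bash
python3 wait.py 2; python3 plan.py 492.5 313 21 71
```

```text
[0.4948 0.3141 0.0288] 0.398 27.1
tcp [494.8 314.1  28.8] yaw 70.9 tilt [-0.043 -0.017 -0.999] grip 0.398 t 27.1 F [-0.4  0.2 -4.4]
1 [[1.5, -1.5, 7.9, -0.11]]
```

Now small steps until it touches.

>>> step_arm:
  steps:
    - [0.5, -1, 2.5, 0]
    - [0, -0.5, 2, 0]

```text
time: 27.3
tool_pos: [0.4943, 0.313, 0.0252]
tool_rot: [-0.019, 0.166, 0.986, -0.011]
contact_force: [-0.5, -0.8, -3.4]
gripper_width: 0.396
```

```bash
python3 wait.py 1; python3 plan.py 492.5 313 21 71
```

```text
[0.4942 0.3128 0.0249] 0.402 27.35
tcp [494.2 312.8  24.9] yaw 70.9 tilt [-0.042 -0.016 -0.999] grip 0.402 t 27.4 F [-0.7 -0.  -3.9]
1 [[1.5, -0.3, 4.0, -0.12]]
```

>>> step_arm:
  steps:
    - [0.5, -0.5, 2, 0]
    - [0, -0.5, 1.5, 0]

```text
time: 27.55
tool_pos: [0.494, 0.3127, 0.0223]
tool_rot: [-0.018, 0.166, 0.986, -0.01]
contact_force: [-1.4, 2.3, 1.0]
gripper_width: 0.393
```

```bash
python3 wait.py 1; python3 plan.py 492.5 313 21 71
```

```text
[0.4941 0.3128 0.0223] 0.401 27.6
tcp [494.1 312.8  22.3] yaw 70.9 tilt [-0.039 -0.014 -0.999] grip 0.401 t 27.6 F [-0.8  0.9 -0.7]
1 [[1.5, -0.3, 1.3, -0.11]]
```

Touching at the predicted height; press on slightly to level it.

>>> step_arm:
  steps:
    - [0, -0.3, 2, 0]
    - [0, -0.3, 2, 0]
    - [0, 0, 2, 0]

```text
time: 27.9
tool_pos: [0.4947, 0.3133, 0.0202]
tool_rot: [-0.018, 0.166, 0.986, -0.01]
contact_force: [-9.7, -3.4, 16.3]
gripper_width: 0.396
```

```bash
python3 wait.py 1; python3 plan.py 492.5 313 21 71; python3 - <<'E'
from h import *
a=grab_frame("side")[0][110:230,220:340,::-1];b=grab_frame("top")[0][190:350,70:230,::-1]
cv2.imwrite("pics/d2.png",np.hstack([cv2.resize(x,(400,400),interpolation=cv2.INTER_CUBIC) for x in(b,a)]))
E
```

```text
[0.4947 0.3133 0.0202] 0.401 27.95
tcp [494.7 313.3  20.2] yaw 70.9 tilt [-0.038 -0.013 -0.999] grip 0.401 t 27.9 F [-7.4 -2.1  9.9]
1 [[2.0, -1.1, -0.7, -0.08]]
```

View pics/d2.png

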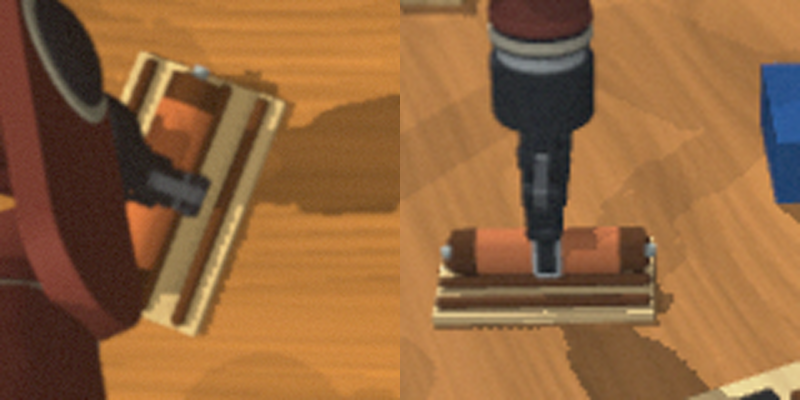

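The drum sits in the middle groove behind the two near ribs, ends matching the bed's. Release.

>>> step_arm:
  steps:
    - [0, 0, -0.5, 0]
  claw: 100

```text
time: 28.15
tool_pos: [0.495, 0.3133, 0.0212]
tool_rot: [-0.017, 0.166, 0.986, -0.01]
contact_force: [0.3, 0.9, 0.1]
gripper_width: 0.552
```

```bash
python3 wait.py 7
```

```text
[0.4947 0.3131 0.0203] 0.999 28.5
```

>>> step_arm:
  steps:
    - [0, 0, -20, 0]
    - [0, 0, -40, 0]
    - [0, 0, -40, 0]
    - [0, 0, -40, 0]
    - [0, 0, -40, 0]

```text
time: 29.0
tool_pos: [0.4966, 0.3128, 0.1949]
tool_rot: [-0.026, 0.166, 0.986, -0.016]
contact_force: [-0.3, -0.5, 0.1]
gripper_width: 0.997
```

>>> step_arm:
  steps:
    - [-40, 10, 0, 6]
    - [-40, 5, 0, 6]
    - [-40, 0, 0, 6]
    - [-40, -4, 0, 6]
    - [-40, -8, 0, 6]
    - [-40, -12, 0, 6]
    - [-40, -15, 0, 6]
    - [-40, -18, 0, 6]

```text
time: 29.8
tool_pos: [0.7024, 0.0908, 0.1988]
tool_rot: [-0.013, 0.562, 0.827, -0.017]
contact_force: [1.4, -1.0, 1.2]
gripper_width: 0.996
```

```bash
python3 plan.py 395 -322 200 -4; python3 - <<'E'
from fit import *
for cam in("top","side"):
    im,d=grab_frame(cam);P=cloud(cam,d);z=P[...,2]
    m=(d>0)&(z>.036)&(z<.06)&(P[...,0]>.39)&(P[...,0]<.6)&(P[...,1]>.22)&(P[...,1]<.42)
    p=P[m];print(cam,len(p),rect(p),np.round(p[:,2].max(),3))
    cv2.imwrite(f"pics/{cam}5.png",im[:,:,::-1])
    if cam=="top": np.save("t2.npy",d);cv2.imwrite("pics/t2f.png",im[:,:,::-1])
E
python3 meas.py | grep -v drum
```

```text
tcp [702.4  90.8 198.8] yaw 21.5 tilt [-0.04  -0.014 -0.999] grip 0.996 t 29.8 F [ 1.4 -1.   1.2]
10 [[-27.1, -43.7, 1.7, 2.55], [-29.0, -42.5, 1.7, 2.55], [-30.9, -41.1, 1.7, 2.55], [-32.7, -39.7, 1.7, 2.55], [-34.4, -38.2, 1.7, 2.55], [-36.1, -36.6, 1.7, 2.55], [-37.7, -35.0, 1.7, 2.55], [-39.2, -33.3, 1.7, 2.55], [-40.7, -31.5, 1.7, 2.55], [-42.0, -29.7, 1.7, 2.55]]
top 113 (array([453.1, 339.6]), array([14.3, 52.9]), 80.61) 0.051
side 540 (array([494.8, 308.3]), array([ 29.9, 163.1]), 71.25) 0.052
bed (array([502.7, 356.9]), array([ 28.6, 159.7]), 73.62)
rack (array([606.4,   2.6]), array([150.3, 190.9]), 7.63)
```

>>> step_arm:
  steps:
    - [-27, -43, 0, 2.5]
    - [-29, -42, 0, 2.5]
    - [-31, -41, 0, 2.5]
    - [-33, -40, 0, 2.5]
    - [-34, -38, 0, 2.5]
    - [-36, -36.6, 0, 2.5]
    - [-38, -35, 0, 2.5]
    - [-39, -33, 0, 2.5]

```text
time: 30.7
tool_pos: [0.4636, -0.2292, 0.2098]
tool_rot: [-0.01, 0.698, 0.716, -0.02]
contact_force: [1.8, -0.6, 0.3]
gripper_width: 1.004
```

>>> step_arm:
  steps:
    - [-40, -31, 0, 2.5]
    - [-28, -20, 0, 2]

```text
time: 30.9
tool_pos: [0.4116, -0.2982, 0.213]
tool_rot: [-0.009, 0.726, 0.687, -0.02]
contact_force: [1.3, -0.8, 1.0]
gripper_width: 0.999
```

```bash
python3 wait.py 1; python3 plan.py 395 -322 60 -4; python3 - <<'E'
from fit import *
c=camera_params("top")
im,d=grab_frame("top");P=cloud("top",d);z=P[...,2]
m=(d>0)&(z>.036)&(z<.06)&(P[...,0]>.39)&(P[...,0]<.6)&(P[...,1]>.22)&(P[...,1]<.42)
p=P[m];print(len(p),rect(p),np.round(p[:,2].max(),3));cv2.imwrite("pics/t6.png",im[:,:,::-1])
E
```

```text
[ 0.4095 -0.3013  0.2133] 0.999 30.95
tcp [ 409.5 -301.3  213.3] yaw -3.4 tilt [-0.044 -0.017 -0.999] grip 0.999 t 30.9 F [-0.5 -2.8  0.9]
4 [[-4.6, -1.7, 38.5, 0.14], [-4.6, -1.7, 38.5, 0.14], [-4.6, -1.7, 38.5, 0.14], [-4.6, -1.6, 38.5, 0.14]]
1784 (array([494.4, 313. ]), array([ 35.7, 163.4]), 70.73) 0.052
```

>>> step_arm:
  steps:
    - [-5, -2, 36, 0]
    - [-5, -2, 40, 0]
    - [-5, -2, 40, 0]
    - [-3, -1, 20, 0]
    - [-1, 0, 6, 0]

```text
time: 31.5
tool_pos: [0.4023, -0.3184, 0.0706]
tool_rot: [-0.005, 0.725, 0.688, -0.018]
contact_force: [-0.0, -0.0, 0.1]
gripper_width: 0.998
```

```bash
python3 wait.py 1; python3 plan.py 395 -322 57 -4
```

```text
[ 0.4021 -0.3181  0.0703] 1.002 31.55
tcp [ 402.1 -318.1   70.3] yaw -3.0 tilt [-0.034 -0.017 -0.999] grip 1.002 t 31.6 F [-1.3  0.2 -0.4]
1 [[-4.0, -6.4, 13.6, 1.03]]
```

>>> step_arm:
  steps:
    - [-3, -6, 8, 1]
    - [-1, -2, 5, 0]
    - [0, 0, 2, 0]

```text
time: 31.85
tool_pos: [0.3955, -0.3225, 0.0578]
tool_rot: [-0.003, 0.73, 0.683, -0.018]
contact_force: [0.1, 0.5, 0.3]
gripper_width: 0.999
```

```bash
python3 wait.py 1; python3 plan.py 395 -322 57 -4
```

```text
[ 0.3955 -0.3223  0.0577] 0.997 31.9
tcp [ 395.5 -322.3   57.7] yaw -3.9 tilt [-0.03  -0.02  -0.999] grip 0.997 t 31.9 F [-0.4 -0.6  0.4]
1 [[0.3, -0.5, 0.7, 0.11]]
```

>>> step_arm:
  steps:
    - [0, 0, 0, 0]
  claw: 0

```text
time: 32.0
tool_pos: [0.3958, -0.3227, 0.0583]
tool_rot: [-0.002, 0.73, 0.683, -0.018]
contact_force: [-0.2, -0.2, -0.3]
gripper_width: 0.859
```

```bash
python3 wait.py 6; python3 plan.py 575 82 190 8
```

```text
[ 0.3958 -0.3228  0.0585] 0.558 32.3
tcp [ 395.8 -322.8   58.5] yaw -3.9 tilt [-0.029 -0.021 -0.999] grip 0.558 t 32.3 F [-1.   0.5  3.6]
10 [[41.3, 14.8, -14.5, -1.19], [41.0, 15.6, -14.5, -1.19], [40.6, 16.5, -14.5, -1.19], [40.3, 17.3, -14.5, -1.19], [39.9, 18.1, -14.5, -1.19], [39.5, 19.0, -14.5, -1.19], [39.1, 19.8, -14.5, -1.19], [38.7, 20.6, -14.5, -1.19], [38.3, 21.4, -14.5, -1.19], [37.8, 22.2, -14.5, -1.19]]
```

>>> step_arm:
  steps:
    - [0, 0, -20, 0]
    - [0, 0, -40, 0]
    - [0, 0, -40, 0]
    - [15, 5, -30, 0]
    - [38, 15, 0, -1.2]
    - [40, 15, 0, -1.2]
    - [40, 16, 0, -1.2]
    - [40, 17, 0, -1.2]

```text
time: 33.1
tool_pos: [0.4732, -0.1459, 0.1829]
tool_rot: [-0.007, 0.704, 0.71, -0.017]
contact_force: [1.0, -0.9, -2.8]
gripper_width: 0.554
```

>>> step_arm:
  steps:
    - [40, 18, 0, -1.2]
    - [40, 19, 0, -1.2]
    - [40, 20, 0, -1.2]
    - [39, 20, 0, -1.2]
    - [39, 21, 0, -1.2]
    - [30, 17, 0, -1.2]

```text
time: 33.7
tool_pos: [0.5736, 0.101, 0.1703]
tool_rot: [-0.011, 0.656, 0.755, -0.018]
contact_force: [-0.1, 0.1, -1.9]
gripper_width: 0.552
```

```bash
python3 wait.py 1; python3 plan.py 575.4 82 72 8
```

```text
[0.5746 0.1052 0.17  ] 0.551 33.75
tcp [574.6 105.2 170. ] yaw 8.2 tilt [-0.038 -0.008 -0.999] grip 0.551 t 33.8 F [-2.2  3.4 -2.5]
3 [[-7.6, 0.4, 32.7, 0.08], [-7.6, 0.4, 32.7, 0.08], [-7.6, 0.4, 32.7, 0.08]]
```

>>> step_arm:
  steps:
    - [-9, 0, 30, 0]
    - [-8, 0, 34, 0]
    - [-4, 0, 18, 0]
    - [0, 0, 5, 0]

```text
time: 34.15
tool_pos: [0.5744, 0.0873, 0.0787]
tool_rot: [-0.012, 0.652, 0.758, -0.016]
contact_force: [-0.5, 0.4, -2.5]
gripper_width: 0.558
```

```bash
python3 wait.py 1; python3 plan.py 575.4 82 66 8
```

```text
[0.574  0.0874 0.0783] 0.555 34.2
tcp [574.   87.4  78.3] yaw 8.6 tilt [-0.04  -0.008 -0.999] grip 0.555 t 34.2 F [-1.1  0.2 -4.2]
1 [[-5.5, 1.1, 12.3, 0.64]]
```

>>> step_arm:
  steps:
    - [-3, 1, 5, 0]
    - [-1.5, 0.5, 3, 0]
    - [-0.5, 0, 2, 0]

```text
time: 34.5
tool_pos: [0.5774, 0.0825, 0.0698]
tool_rot: [-0.011, 0.652, 0.758, -0.015]
contact_force: [0.2, 1.0, -3.9]
gripper_width: 0.555
```

```bash
python3 wait.py 1; python3 plan.py 575.4 82 66 8
```

```text
[0.5772 0.0824 0.0695] 0.554 34.55
tcp [577.2  82.4  69.5] yaw 8.6 tilt [-0.037 -0.007 -0.999] grip 0.554 t 34.5 F [-0.7 -0.3 -2.5]
1 [[-0.1, -1.7, 3.6, 0.64]]
```

>>> step_arm:
  steps:
    - [0, 0, 1.5, 0]
    - [0, 0, 1.5, 0]

```text
time: 34.75
tool_pos: [0.5782, 0.0824, 0.0679]
tool_rot: [-0.011, 0.652, 0.758, -0.014]
contact_force: [0.2, 0.1, -2.9]
gripper_width: 0.558
```

```bash
python3 wait.py 1; python3 plan.py 575.4 82 66 8
```

```text
[0.5781 0.0824 0.0677] 0.558 34.8
tcp [578.1  82.4  67.7] yaw 8.6 tilt [-0.034 -0.007 -0.999] grip 0.558 t 34.8 F [-0.1 -1.  -2.7]
1 [[-0.0, -2.6, 1.8, 0.63]]
```

>>> step_arm:
  steps:
    - [0, -2, 2, 0]
    - [0, -1, 1.5, 0]
    - [0, 0, 1, 0]

```text
time: 35.1
tool_pos: [0.5762, 0.0822, 0.0659]
tool_rot: [-0.009, 0.652, 0.758, -0.013]
contact_force: [-3.2, 0.7, 4.5]
gripper_width: 0.551
```

```bash
python3 wait.py 1; python3 plan.py 575.4 82 66 8
```

```text
[0.5762 0.0822 0.0659] 0.555 35.15
tcp [576.2  82.2  65.9] yaw 8.6 tilt [-0.031 -0.007 -0.999] grip 0.555 t 35.1 F [-3.2  0.9  5.4]
1 [[-0.1, -0.9, -0.1, 0.65]]
```

Contact at the expected height. Release, lift, and go to the bottle.

>>> step_arm:
  steps:
    - [0, 0, 0, 0]
  claw: 100

```text
time: 35.25
tool_pos: [0.5764, 0.0822, 0.0661]
tool_rot: [-0.009, 0.652, 0.758, -0.013]
contact_force: [0.1, -0.1, -0.1]
gripper_width: 0.711
```

```bash
python3 wait.py 6
```

```text
[0.5762 0.0822 0.0657] 1.0 35.55
```

>>> step_arm:
  steps:
    - [0, 0, -25, 0]
    - [0, 0, -40, 0]
    - [0, 0, -40, 0]
    - [0, 0, -25, 0]
    - [-30, -12, 0, 0]
    - [-38, -17, 0, 1]
    - [-38, -17, 0, 1.2]
    - [-38, -16, 0, 1.2]

```text
time: 36.35
tool_pos: [0.5384, -0.0686, 0.2025]
tool_rot: [-0.009, 0.671, 0.741, -0.013]
contact_force: [-0.2, 0.5, 0.1]
gripper_width: 0.999
```

```bash
python3 plan.py 492 -331 190 -4
```

```text
tcp [538.4 -68.6 202.5] yaw 5.6 tilt [-0.031 -0.008 -0.999] grip 0.999 t 36.4 F [-0.2  0.5  0.1]
7 [[-36.6, -10.2, 2.3, 1.38], [-36.9, -9.3, 2.3, 1.38], [-37.1, -8.5, 2.3, 1.38], [-37.3, -7.6, 2.3, 1.38], [-37.5, -6.7, 2.3, 1.38], [-37.6, -5.8, 2.3, 1.38], [-37.7, -4.9, 2.3, 1.38]]
```

>>> step_arm:
  steps:
    - [-36, -10, 2, 1.4]
    - [-37, -9, 2, 1.4]
    - [-37, -8.5, 2, 1.4]
    - [-37, -7.6, 2, 1.4]
    - [-37, -6.5, 2, 1.4]
    - [-37, -5.5, 0, 1.4]
    - [-25, -3, 0, 1.4]

```text
time: 37.05
tool_pos: [0.4905, -0.3277, 0.196]
tool_rot: [-0.006, 0.735, 0.678, -0.013]
contact_force: [-0.6, 1.0, -1.0]
gripper_width: 1.002
```

```bash
python3 wait.py 1; python3 plan.py 493 -333 57 -4; python3 - <<'E'
from fit import *
im,d=grab_frame("top");P=cloud("top",d);z=P[...,2];cv2.imwrite("pics/t7.png",im[:,:,::-1])
p=P[(d>0)&(z>.107)&(z<.12)&(P[...,0]>.53)&(P[...,0]<.62)&(P[...,1]>.04)&(P[...,1]<.12)]
print("cancap",len(p),rect(p))
E
```

```text
[ 0.4897 -0.3307  0.196 ] 1.004 37.1
tcp [ 489.7 -330.7  196. ] yaw -4.9 tilt [-0.029 -0.012 -1.   ] grip 1.004 t 37.1 F [-2.  -1.6  0.5]
4 [[-0.0, 1.8, 34.7, -0.22], [-0.0, 1.8, 34.7, -0.22], [-0.0, 1.8, 34.7, -0.22], [-0.0, 1.8, 34.7, -0.22]]
cancap 262 (array([574.2,  81.1]), array([26.9, 26.4]), 44.96)
```

>>> step_arm:
  steps:
    - [0, 0, 34, 0]
    - [0, 0, 40, 0]
    - [0, 0, 34, 0]
    - [0, 0, 12, 0]
    - [0, 0, 4, 0]

```text
time: 37.65
tool_pos: [0.4896, -0.3289, 0.0714]
tool_rot: [-0.003, 0.735, 0.678, -0.012]
contact_force: [-0.1, -0.3, -0.6]
gripper_width: 1.001
```

```bash
python3 wait.py 1; python3 plan.py 493 -333 55 -4
```

```text
[ 0.4894 -0.3287  0.0711] 0.998 37.7
tcp [ 489.4 -328.7   71.1] yaw -4.7 tilt [-0.023 -0.011 -1.   ] grip 0.998 t 37.7 F [-0.7  0.5 -0.4]
1 [[-3.8, 4.3, 16.1, -0.69]]
```

>>> step_arm:
  steps:
    - [-3, 3, 9, 0]
    - [-1, 1, 5, 0]
    - [0, 0, 2, 0]

```text
time: 38.0
tool_pos: [0.4959, -0.3351, 0.0588]
tool_rot: [0.0, 0.735, 0.678, -0.012]
contact_force: [-0.1, -0.2, 0.2]
gripper_width: 0.998
```

```bash
python3 plan.py 493 -333 55 -4
```

```text
tcp [ 495.9 -335.1   58.8] yaw -4.6 tilt [-0.017 -0.016 -1.   ] grip 0.998 t 38.0 F [-0.1 -0.2  0.2]
1 [[1.9, -3.0, 3.8, -0.63]]
```

>>> step_arm:
  steps:
    - [0, 0, 0, 0]
  claw: 0

```text
time: 38.1
tool_pos: [0.4963, -0.3354, 0.0593]
tool_rot: [0.001, 0.735, 0.678, -0.012]
contact_force: [0.4, -0.8, -0.2]
gripper_width: 0.858
```

```bash
python3 wait.py 6; python3 plan.py 584 10 58 8
```

```text
[ 0.496  -0.3354  0.0598] 0.546 38.4
tcp [ 496.  -335.4   59.8] yaw -4.6 tilt [-0.017 -0.017 -1.   ] grip 0.546 t 38.4 F [-1.9  0.3  4.5]
9 [[39.0, 6.6, -0.6, -1.4], [38.9, 7.6, -0.6, -1.4], [38.7, 8.6, -0.6, -1.4], [38.4, 9.5, -0.6, -1.4], [38.2, 10.4, -0.6, -1.4], [37.9, 11.4, -0.6, -1.4], [37.6, 12.3, -0.6, -1.4], [37.3, 13.2, -0.6, -1.4], [37.0, 14.1, -0.6, -1.4]]
```

>>> step_arm:
  steps:
    - [0, 0, -20, 0]
    - [0, 0, -40, 0]
    - [0, 0, -40, 0]
    - [0, 0, -35, 0]

```text
time: 38.8
tool_pos: [0.4932, -0.3286, 0.1869]
tool_rot: [-0.01, 0.735, 0.678, -0.013]
contact_force: [0.3, -0.2, -2.7]
gripper_width: 0.541
```

```bash
python3 plan.py 584 0 190 8
```

```text
tcp [ 493.2 -328.6  186.9] yaw -4.7 tilt [-0.032 -0.003 -0.999] grip 0.541 t 38.8 F [ 0.3 -0.2 -2.7]
8 [[41.9, 8.0, -0.9, -1.58], [41.6, 9.1, -0.9, -1.58], [41.4, 10.3, -0.9, -1.58], [41.1, 11.4, -0.9, -1.58], [40.7, 12.5, -0.9, -1.58], [40.4, 13.7, -0.9, -1.58], [40.0, 14.8, -0.9, -1.58], [39.5, 15.9, -0.9, -1.58]]
```

>>> step_arm:
  steps:
    - [35, 8, -1, -1.5]
    - [41, 9, -1, -1.6]
    - [41, 10, -1, -1.6]
    - [41, 11, -1, -1.6]
    - [41, 12.5, -1, -1.6]
    - [40, 13.5, -1, -1.6]
    - [40, 15, -1, -1.6]
    - [30, 12, 0, -1.6]

```text
time: 39.6
tool_pos: [0.5825, -0.0118, 0.192]
tool_rot: [-0.006, 0.656, 0.755, -0.011]
contact_force: [0.8, -1.0, -2.3]
gripper_width: 0.543
```

```bash
python3 wait.py 1; python3 plan.py 584 17 75 8
```

```text
[ 0.5831 -0.0076  0.1916] 0.547 39.65
tcp [583.1  -7.6 191.6] yaw 8.2 tilt [-0.024 -0.004 -1.   ] grip 0.547 t 39.6 F [-0.6  3.4 -2.3]
3 [[8.1, 2.4, 38.8, 0.08], [8.1, 2.4, 38.8, 0.08], [8.1, 2.4, 38.8, 0.08]]
```

>>> step_arm:
  steps:
    - [8, 1, 36, 0]
    - [8, 1, 38, 0]
    - [5, 1, 28, 0]
    - [1, 0, 8, 0]

```text
time: 40.05
tool_pos: [0.5811, 0.0177, 0.0785]
tool_rot: [-0.006, 0.653, 0.758, -0.008]
contact_force: [-0.5, 0.3, -2.9]
gripper_width: 0.541
```

```bash
python3 wait.py 1; python3 plan.py 584 17 68 8
```

```text
[0.5809 0.0175 0.0783] 0.544 40.1
tcp [580.9  17.5  78.3] yaw 8.5 tilt [-0.02  -0.004 -1.   ] grip 0.544 t 40.1 F [-2.6  0.4 -3.7]
1 [[-0.9, 3.2, 10.3, 0.51]]
```

>>> step_arm:
  steps:
    - [-0.5, 1.5, 5, 0]
    - [0, 0.5, 3, 0]
    - [0, 0, 2, 0]

```text
time: 40.4
tool_pos: [0.5851, 0.0159, 0.0708]
tool_rot: [-0.004, 0.653, 0.757, -0.007]
contact_force: [0.3, -0.2, -2.2]
gripper_width: 0.543
```

>>> step_arm:
  steps:
    - [0, 0, 1.5, 0]
    - [0, -0.5, 1.5, 0]

```text
time: 40.6
tool_pos: [0.5863, 0.0151, 0.07]
tool_rot: [-0.002, 0.653, 0.757, -0.006]
contact_force: [-1.4, -0.1, -1.6]
gripper_width: 0.544
```

```bash
python3 wait.py 1; python3 plan.py 584 17 68 8
```

```text
[0.5861 0.0151 0.0697] 0.545 40.65
tcp [586.1  15.1  69.7] yaw 8.4 tilt [-0.012 -0.006 -1.   ] grip 0.545 t 40.6 F [-0.8  0.  -2.9]
1 [[2.2, -1.8, 1.7, 0.39]]
```

>>> step_arm:
  steps:
    - [2, -2, 2.5, 0]
    - [1, -1, 2, 0]
    - [0, 0, 1, 0]

```text
time: 40.95
tool_pos: [0.5836, 0.0174, 0.0667]
tool_rot: [-0.001, 0.653, 0.757, -0.005]
contact_force: [-4.1, 0.2, 6.1]
gripper_width: 0.547
```

```bash
python3 wait.py 1; python3 plan.py 584 17 68 8
```

```text
[0.5836 0.0174 0.0667] 0.545 41.0
tcp [583.6  17.4  66.7] yaw 8.4 tilt [-0.009 -0.006 -1.   ] grip 0.545 t 41.0 F [-2.6 -0.4  5. ]
1 [[-0.4, 0.3, -1.3, 0.39]]
```

Contact. Release, then on to the tin at (587, -345).

>>> step_arm:
  steps:
    - [0, 0, 0, 0]
  claw: 100

```text
time: 41.1
tool_pos: [0.5839, 0.0175, 0.067]
tool_rot: [-0.001, 0.653, 0.757, -0.005]
contact_force: [-0.7, 0.2, 0.3]
gripper_width: 0.697
```

```bash
python3 wait.py 6
```

```text
[0.5837 0.0174 0.0666] 1.002 41.4
```

>>> step_arm:
  steps:
    - [0, 0, -25, 0]
    - [0, 0, -40, 0]
    - [0, 0, -40, 0]
    - [0, 0, -30, 0]
    - [-30, -3, 0, 0]
    - [-40, -5, 0, 1.5]
    - [-40, -4, 0, 1.5]
    - [-40, -4, 0, 1.5]

```text
time: 42.2
tool_pos: [0.5885, -0.1323, 0.2073]
tool_rot: [-0.001, 0.68, 0.733, -0.005]
contact_force: [1.0, 0.5, -0.5]
gripper_width: 0.998
```

```bash
python3 plan.py 587 -343 190 -4; python3 - <<'E'
from fit import *
im,d=grab_frame("top");P=cloud("top",d);z=P[...,2];cv2.imwrite("pics/t8.png",im[:,:,::-1])
for n,a in{"botcap":(.108,.125,.54,.62,-.02,.05),"cancap":(.107,.12,.53,.62,.055,.12),"tin":(.09,.108,.54,.64,-.39,-.3)}.items():
    p=P[(d>0)&(z>a[0])&(z<a[1])&(P[...,0]>a[2])&(P[...,0]<a[3])&(P[...,1]>a[4])&(P[...,1]<a[5])]
    if len(p)>9: print(n,len(p),rect(p))
E
```

```text
tcp [ 588.5 -132.3  207.3] yaw 4.3 tilt [-0.008 -0.006 -1.   ] grip 0.998 t 42.2 F [ 1.   0.5 -0.5]
6 [[-35.0, -2.8, 3.1, 1.38], [-35.0, -2.0, 3.1, 1.38], [-35.1, -1.1, 3.1, 1.38], [-35.1, -0.3, 3.1, 1.38], [-35.1, 0.5, 3.1, 1.38], [-35.1, 1.4, 3.1, 1.38]]
botcap 230 (array([581. ,  17.6]), array([26.6, 22.9]), 0.7)
cancap 265 (array([573.9,  80.9]), array([27.9, 26.3]), 43.52)
tin 666 (array([ 585.5, -352.3]), array([39.2, 53. ]), 73.82)
```

>>> step_arm:
  steps:
    - [-35, -3, 3, 1.4]
    - [-35, -2, 3, 1.4]
    - [-35, -1, 3, 1.4]
    - [-35, 0, 3, 1.4]
    - [-35, 0.5, 3, 1.4]
    - [-25, 1, 0, 1.2]

```text
time: 42.85
tool_pos: [0.5852, -0.3451, 0.1932]
tool_rot: [0.001, 0.735, 0.678, -0.006]
contact_force: [1.2, 0.2, 0.0]
gripper_width: 1.003
```

```bash
python3 wait.py 1; python3 plan.py 586.5 -346 60 -4
```

```text
[ 0.5847 -0.3486  0.1934] 1.003 42.9
tcp [ 584.7 -348.6  193.4] yaw -4.7 tilt [-0.007 -0.012 -1.   ] grip 1.003 t 42.9 F [-1.8 -0.9  0.2]
4 [[1.1, 0.6, 33.3, -0.19], [1.1, 0.6, 33.3, -0.19], [1.1, 0.6, 33.3, -0.19], [1.1, 0.6, 33.3, -0.19]]
```

>>> step_arm:
  steps:
    - [1, 0, 33, 0]
    - [1, 0, 40, 0]
    - [1, 0, 34, 0]
    - [0, 0, 12, 0]
    - [0, 0, 4, 0]

```text
time: 43.4
tool_pos: [0.5862, -0.3505, 0.0694]
tool_rot: [0.005, 0.737, 0.676, -0.006]
contact_force: [-0.7, -0.9, -0.2]
gripper_width: 1.001
```

```bash
python3 wait.py 1; python3 plan.py 586.5 -346 58 -4
```

```text
[ 0.5859 -0.3502  0.069 ] 1.003 43.45
tcp [ 585.9 -350.2   69. ] yaw -4.9 tilt [-0.002 -0.015 -1.   ] grip 1.003 t 43.5 F [-0.1 -0.4 -1.4]
1 [[4.4, 0.2, 11.0, -0.93]]
```

>>> step_arm:
  steps:
    - [3, 0, 6, 0]
    - [1, 0, 3, 0]
    - [0, 0, 1, 0]

```text
time: 43.75
tool_pos: [0.589, -0.3474, 0.0633]
tool_rot: [0.008, 0.737, 0.676, -0.005]
contact_force: [0.3, 0.3, -0.4]
gripper_width: 0.996
```

>>> step_arm:
  steps:
    - [0, 0, 0, 0]
  claw: 0

```text
time: 43.85
tool_pos: [0.5896, -0.3476, 0.0643]
tool_rot: [0.009, 0.737, 0.676, -0.005]
contact_force: [0.7, -0.9, 0.7]
gripper_width: 0.858
```

```bash
python3 wait.py 6; python3 plan.py 592.4 -60 58 8
```

```text
[ 0.5891 -0.3478  0.0644] 0.571 44.15
tcp [ 589.1 -347.8   64.4] yaw -4.9 tilt [ 0.004 -0.02  -1.   ] grip 0.571 t 44.1 F [-2.  -0.4  4.8]
7 [[41.0, -3.1, 0.1, -1.84], [41.1, -1.7, 0.1, -1.84], [41.1, -0.4, 0.1, -1.84], [41.1, 0.9, 0.1, -1.84], [41.1, 2.2, 0.1, -1.84], [41.0, 3.6, 0.1, -1.84], [40.8, 4.9, 0.1, -1.84]]
```

>>> step_arm:
  steps:
    - [0, 0, -20, 0]
    - [0, 0, -40, 0]
    - [0, 0, -40, 0]
    - [0, 0, -35, 0]

```text
time: 44.55
tool_pos: [0.5834, -0.3413, 0.1897]
tool_rot: [-0.002, 0.737, 0.676, -0.007]
contact_force: [1.7, 0.0, -3.2]
gripper_width: 0.571
```

```bash
python3 plan.py 592.4 -65 190 8 7
```

```text
tcp [ 583.4 -341.3  189.7] yaw -4.9 tilt [-0.013 -0.006 -1.   ] grip 0.571 t 44.5 F [ 1.7  0.  -3.2]
7 [[39.4, -2.1, -0.3, -1.85], [39.5, -0.8, -0.3, -1.85], [39.5, 0.4, -0.3, -1.85], [39.4, 1.7, -0.3, -1.85], [39.4, 3.0, -0.3, -1.85], [39.3, 4.2, -0.3, -1.85], [39.1, 5.5, -0.3, -1.85]]
```

>>> step_arm:
  steps:
    - [34, -2, -1, -1.8]
    - [39, -1, -1, -1.8]
    - [39, 0.5, -1, -1.8]
    - [39, 1.7, -1, -1.8]
    - [39, 3, -1, -1.8]
    - [39, 4, -1, -1.8]
    - [30, 4, 0, -1.8]

```text
time: 45.25
tool_pos: [0.5928, -0.0783, 0.1952]
tool_rot: [0.002, 0.658, 0.753, -0.006]
contact_force: [0.2, -0.2, -2.4]
gripper_width: 0.571
```

```bash
python3 wait.py 1; python3 plan.py 592.4 -44.5 80 8
```

```text
[ 0.5925 -0.0741  0.1947] 0.572 45.3
tcp [592.5 -74.1 194.7] yaw 7.9 tilt [-0.005 -0.007 -1.   ] grip 0.572 t 45.3 F [-0.2  3.5 -3.3]
3 [[10.0, 1.5, 38.2, -0.04], [10.0, 1.6, 38.2, -0.04], [10.0, 1.6, 38.2, -0.04]]
```

>>> step_arm:
  steps:
    - [11, 1, 35, 0]
    - [11, 1, 37, 0]
    - [5, 1, 26, 0]
    - [1, 0, 8, 0]

```text
time: 45.7
tool_pos: [0.5917, -0.0433, 0.0854]
tool_rot: [0.002, 0.655, 0.755, -0.003]
contact_force: [-0.5, 0.7, -2.9]
gripper_width: 0.573
```

```bash
python3 wait.py 1; python3 plan.py 592.4 -44.5 72 8
```

```text
[ 0.5914 -0.0434  0.085 ] 0.574 45.75
tcp [591.4 -43.4  85. ] yaw 8.1 tilt [-0.002 -0.007 -1.   ] grip 0.574 t 45.8 F [-1.1  0.2 -3.7]
1 [[-1.1, 0.9, 13.0, 0.1]]
```

>>> step_arm:
  steps:
    - [-1, 0, 6, 0]
    - [0, 0, 3, 0]
    - [0, -0.5, 2.5, 0]
    - [0, -0.5, 2, 0]

```text
time: 46.15
tool_pos: [0.5933, -0.0468, 0.0746]
tool_rot: [0.004, 0.656, 0.755, -0.002]
contact_force: [-0.1, -1.2, -2.7]
gripper_width: 0.573
```

```bash
python3 wait.py 1; python3 plan.py 592.4 -44.5 72 8
```

```text
[ 0.5933 -0.0469  0.0744] 0.574 46.2
tcp [593.3 -46.9  74.4] yaw 8.0 tilt [ 0.004 -0.009 -1.   ] grip 0.574 t 46.2 F [-0.5 -0.5 -2.7]
1 [[2.5, -0.5, 2.4, -0.01]]
```

>>> step_arm:
  steps:
    - [2, 0, 3, 0]
    - [1, -0.5, 2, 0]
    - [0, 0, 1.5, 0]

```text
time: 46.5
tool_pos: [0.5937, -0.0447, 0.0714]
tool_rot: [0.006, 0.656, 0.755, -0.002]
contact_force: [-5.4, 0.6, 8.7]
gripper_width: 0.571
```

```bash
python3 wait.py 1; python3 plan.py 592.4 -44.5 72 8
```

```text
[ 0.5937 -0.0447  0.0715] 0.571 46.55
tcp [593.7 -44.7  71.5] yaw 8.0 tilt [ 0.006 -0.01  -1.   ] grip 0.571 t 46.5 F [-4.8  0.2  5.8]
1 [[0.4, -1.3, -0.5, -0.03]]
```

>>> step_arm:
  steps:
    - [0, 0, 0, 0]
  claw: 100

```text
time: 46.65
tool_pos: [0.5943, -0.0447, 0.0722]
tool_rot: [0.006, 0.656, 0.755, -0.001]
contact_force: [0.7, -1.3, 0.4]
gripper_width: 0.722
```

```bash
python3 wait.py 6
```

```text
[ 0.5938 -0.0446  0.0715] 0.998 46.95
```

>>> step_arm:
  steps:
    - [0, 0, -25, 0]
    - [0, 0, -40, 0]
    - [0, 0, -40, 0]
    - [0, 0, -40, 0]
    - [-30, -10, 0, 0]
    - [-40, -15, 0, 0]
    - [-40, -15, 0, 0]
    - [-40, -15, 0, 0]

```text
time: 47.75
tool_pos: [0.5595, -0.1992, 0.2229]
tool_rot: [0.006, 0.652, 0.758, -0.002]
contact_force: [0.7, 0.3, 0.1]
gripper_width: 1.0
```

>>> step_arm:
  steps:
    - [-40, -15, 0, 0]
    - [-40, -15, 0, 0]
    - [-10, 0, 0, 0]
    - [0, 0, 0, 0]

```text
time: 48.15
tool_pos: [0.5408, -0.3009, 0.2238]
tool_rot: [0.007, 0.655, 0.756, -0.002]
contact_force: [0.8, 0.1, 0.1]
gripper_width: 1.0
```

```bash
python3 - <<'E'
from fit import *
ims=[]
for cam in("top","side"):
    im,d=grab_frame(cam);P=cloud(cam,d);z=P[...,2];ims.append(im)
    for n,a in{"tin":(.1,.115,.55,.64,-.09,-.005),"botcap":(.108,.125,.54,.62,-.02,.05),"cancap":(.107,.12,.53,.62,.055,.12),"drum":(.036,.06,.39,.6,.22,.42)}.items():
        p=P[(d>0)&(z>a[0])&(z<a[1])&(P[...,0]>a[2])&(P[...,0]<a[3])&(P[...,1]>a[4])&(P[...,1]<a[5])]
        if len(p)>9: print(cam,n,len(p),rect(p),"z",np.round(np.percentile(p[:,2],[5,50,95]),3))
a=ims[0][150:350,70:400,::-1];b=ims[1][120:320,200:530,::-1]
cv2.imwrite("pics/fin.png",np.vstack([cv2.resize(x,(495,300),interpolation=cv2.INTER_CUBIC) for x in(a,b)]))
s=state();print(s["time"],np.round(s["tool_pos"],3),np.round(s["contact_force"],1))
E
```

```text
top tin 857 (array([591.1, -43. ]), array([49.9, 50.8]), 87.28) z [0.104 0.107 0.109]
top botcap 234 (array([583.5,   3.7]), array([26.3, 52.6]), 10.33) z [0.113 0.116 0.119]
top cancap 266 (array([574.3,  81. ]), array([27.7, 26.2]), 46.52) z [0.109 0.111 0.114]
top drum 1790 (array([492.1, 313.5]), array([ 36.6, 157.1]), 70.42) z [0.038 0.045 0.049]
side tin 412 (array([591. , -44.2]), array([51.7, 50.3]), 21.31) z [0.102 0.108 0.11 ]
side botcap 124 (array([581.8,   5.5]), array([26.6, 51. ]), 4.29) z [0.109 0.117 0.119]
side cancap 104 (array([573.8,  79.9]), array([27.4, 27.8]), 23.26) z [0.108 0.112 0.114]
side drum 544 (array([493.3, 308.2]), array([ 33. , 165.8]), 69.88) z [0.037 0.046 0.05 ]
48.25 [ 0.541 -0.299  0.224] [0.5 0.8 0.6]
```

View pics/fin.png

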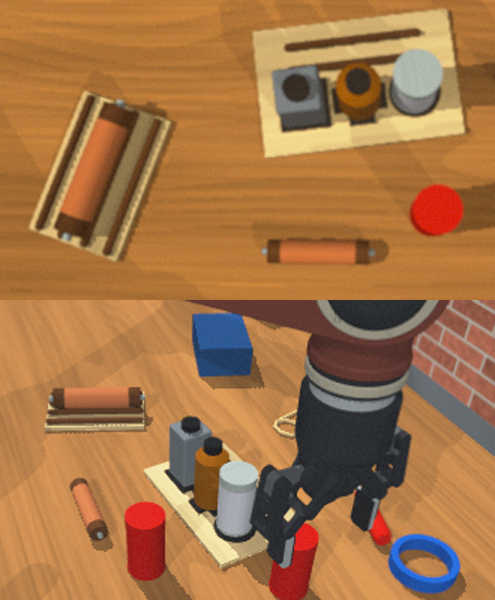

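All three containers stand on their own coasters, tin, bottle and canister, and the drum lies in the middle groove. The gripper is clear of everything, so I'm handing in.

```bash
python3 -c "
from plant import job_done;print(job_done())"
```

```text
the job is handed in; nothing more can be done
None
```

The job is done and handed in at about 48 s of the 136 s allowed. I moved the three containers to the tray, laid the drum in the bed's middle groove, and put each container back upright on its own coaster. The hand-in returned no verdict.

**Last checks, against the camera-measured coasters and bed:**

| Item | Offset from its place |
|---|---|
| Tin | about 2 mm |
| Canister | about 1.5 mm |
| Bottle | about 3 mm (measured just after its placing) |
| Drum | about 2 mm or less from the groove centre, yaw within 1 to 2° |

The tops are at the heights expected for upright containers, and the gripper was open and clear of everything.

**Disagreements:**
- **Bottle:** its final position fit was spoiled because the window also caught part of the tin. For that last moment I relied on the picture and the earlier reading.
- **Drum:** the side camera put it about 5 mm nearer than the top camera, because it sees only the near flank.
- **Tool tilt:** the tool drifted by up to about 0.07 rad during the moves. The drum touched down with one end a few millimetres low and was pressed level; the highest force I read was about 16 N, against the 80 N limit.

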